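Set the depth stop of a tub press on an empty tub

ROBOT

A 6-joint arm with a two-finger parallel gripper is mounted at the origin on a cart in front of the work surface, level with it; the furniture and walls round the work are solid. World frame = base frame: x ahead of the robot, y to its left, z up, the work surface at z = 0. Lengths are in m, angles in degrees, forces in N, time in s.
With the tool pointing down it reaches from about 0.275 to 0.85 m from the base axis. Payload 19 kg.
Tool frame: the origin (TCP) lies on the centre line of the jaws, within the pads' length; the fingertips stand 14 mm ahead of it and the grasp point (between the pads) lies 5 mm behind it; x points along the fingers, z is the direction in which the jaws open and shut, and the axes are right-handed (so a half turn about x gives the same grasp; the last joint's range is limited). The gripper opens to 85 mm and grips with 20 to 120 N. Pads are 22 mm wide; open, the fingers measure 114 mm over their backs; the gripper's body (76 mm by 85 mm) begins 54 mm behind the grasp point. The pads swing forward as they close: fully open they stand 13 mm farther back than shut.
Start: joints at [64.057, 8.623, 82.357, -0, 89.026, -7.678], TCP at [0.18, 0.546, 0.209] pointing down, gripper open.
Joint ranges: [-160.23, 160.23], [-39.13, 120.54], [6.94, 153.29], [-79.49, 259.48], [9.18, 160.14], [-161.06, 161.06]. Speed limits (degrees/s): [108.29, 108.29, 127.2, 172.46, 172.46, 172.46].

INTERFACE

Orientations are given as a 3x3 rotation matrix whose columns are the frame's x, y, z axes.
In Python, from rig import ctrl, imaging, workorder gives the robot as it stands. The module is installed in compiled form; this text tells all that it offers.
- The arm moves only by the tool play_rows, never from a script. Its argument "series" is text: rows parted by semicolons, each of 5 numbers parted by spaces: the shift along the tool's x, y, z in m, then the turn about the tool's x in rad, then the closure, from 0 (fully open) to 1 (shut). A call has 1 to 5 rows; each row is the pose to reach, as a shift and turn from the pose measured when the call began, along the tool's axes at that moment; what a row does not reach only later rows make up. A row lasts 1/12 s, in which the tool goes at most 41.7 mm and 7.16 degrees, less where a joint would pass 70% of its speed; a pose out of reach is approached as far as the arm can. A call with a gripper value outside its range is refused whole. The fingers move at their own pace and stop on an object; "squeeze" is the grip in N (left out, the last holds). Time passes only in rows, so rows that repeat a pose let the fingers close. It gives the time, the measured TCP pose, the force and the opening at its end, in the units of the state.
- ctrl.sense(): the state, without advancing time (a new reading comes with each control period).
- imaging.get_image(name): name is "scene" or "top"; returns a dict with "frame" (480x640x3 uint8, red, green, blue), "K" (3x3 intrinsics, pixels), "dist" ([k1, k2, p1, p2, k3] as OpenCV has them; the pictures are not rectified), "R" (3x3) and "t" (3): a world point X has camera coordinates R X + t. Camera axes: x right, y down, z forward; pixel columns grow to the right and rows downward; lengths in m; the calibration is good to about 2 mm. A picture is of the moment at which its call begins. There is no depth.
- workorder.finish_job(): hands the job in, once; it reports no verdict.
The state is a dict: "time": time; "joints": joint angles; "qvel": joint speeds; "joint_efforts": joint torques, N m; "ee_pos": TCP position; "ee_rot": TCP orientation; "force": force on the tool from outside, world axes, zero at the start; "torque": the same for the moment, N m; "finger_gap": finger opening in m.
Only numpy, scipy, OpenCV 4.12 (cv2) and the standard library are available. Lean on these libraries where they do the work, as an engineer would, in place of code of your own. Each camera call takes 0.05 s, during which the arm holds its last target.

TASK

Set the depth stop of the tub press for the empty white tub: push the tub fully home against both jaws of the press's V, gently lower the rod by its black knob until the white foot rests on the tub's floor, then slide the blue stop bar down the rod until it sits on the guide. Leave it set like that, without tipping the tub or disturbing the things around.

Things in the scene. Friction and masses are not known exactly. Their poses are not given: they have to be found in the camera images.
- tub: the tub: empty, open, white plastic, round, slightly conical, 72 mm high, 100 mm across at the bottom, 116 mm at the rolled rim; thin walls, floor 4 mm above the table; 60 to 130 g, loose. Origin: centre of its underside, z up. It slides on the table when pushed low (20 to 50 mm above the table) and may tip if pushed high up
- tub_press: the tub press: grey hand press fixed to the table. Origin: on the table exactly under the axis of its vertical rod. Its x axis points from the rod axis to the column, z up. The tub is pushed in from the -x side, which is free. The arm that carries the rod's guide reaches from the column to the rod axis, 28 to 38 mm wide, underside 101 mm above the table
- v_root (a point): where the planes of the V's two jaw faces meet, 72 mm along the press's x from the rod axis, 18 mm above the table. The low jaws (white faces, top 32 mm above the table) spread from here at +45 and -45 degrees towards -x, faces 51 mm from the rod axis; their ends lie level with the axis, 80 mm to either side. A tub touching both jaws is centred under the rod to about 2 mm
- column_top (a point): top of the steel column (28 mm across), 146 mm above the table, 118 mm along the press's x from the rod axis; it stands on a grey foot that reaches from 70 to 200 mm along x, 150 mm wide
- guide_top (a point): centre of the flat top of the brass-ringed guide bush on the rod axis, 128 mm above the table, bush 38 mm across; the stop bar comes to sit here
- rod_foot (a point): centre of the underside of the rod's white round foot (76 mm across, 7 mm thick). It starts 78 to 86 mm above the table, above the tub's rim
- knob_top (a point): centre of the top of the black knob (34 mm across, 16 mm high) on the upper end of the steel rod (14 mm), 183 mm above the foot's underside. The rod slides vertically in the guide and stays where it is left; about 5 to 6 N on the knob moves it down
- stop_top (a point): centre of the top of the blue stop bar, a friction collar on the rod below the knob with two flat wings: 116 mm long along the press's y axis, 22 mm wide, 12 mm thick; the wings (25 to 58 mm either side of the rod) are clear of the knob. It stays where left and travels with the rod; 2 to 3 N slides it down. Sitting on the guide its top is 12 mm above guide_top
- depth_rod (a joint): how far the rod has been lowered from its highest position, m: starts at 0 to 0.008; about 0.082 when the foot rests on the floor of the tub, 0.085 at the end of its travel
- stop_bar (a joint): how far the stop bar has been slid down along the rod, m: 0 close under the knob, starts at 0 to 0.015; with the rod's foot on the tub floor it sits on the guide at about 0.030
- tub_lid: bystander: white lid 118 mm across, 11 mm thick, lying right of the press; origin at the centre of its underside
- timer: bystander: red and white kitchen timer, 65 mm across, 46 mm high; origin at the centre of its underside
- pepper: bystander: spice jar with yellow cap, 45 mm across, 100 mm high; origin at the centre of its underside
- marker: bystander: black and white marker, 125 mm long, 16 mm thick, lying flat; origin at the centre of its underside
Things that resemble listed ones, but are neither listed nor needed, are in the scene too. Leave any pink look-alike of the tub alone.

How it is judged:
By the outcome, as a careful person would: the job done as asked, in the order asked, and still so for the second after the job is handed in, with the robot touching nothing.
It also fails if it takes over 58 s, if anything falls off the work surface, if the arm or the gripper's body presses on something with over 40 N, if the wrist force passes 120 N, or if a joint passes its speed limit or range.

## Working session

There is one attempt and no reset: what is moved stays moved. The work goes in short steps, Python scripts to look and compute and a tool call to move; the robot and the scene stay as the last step left them, time stands still between calls to the robot, and variables do not carry over. Pictures are saved under pics/ and viewed, and the job is handed in when it is done.

Besides the shell and the picture viewer there is one more tool, called after "Call:" by a JSON object that holds its "fn" and its "kwargs", one argument or row to a line. play_rows: Moves the arm, as the interface text tells. Its arguments: {"type":"object","properties":{"series":{"type":"string"},"squeeze":{"type":"number"}},"required":["series"]}

```bash
mkdir -p pics; ls; python3 - <<'E'
from rig import ctrl, imaging
import cv2,numpy as np
s=ctrl.sense()
for k in('time','ee_pos','ee_rot','force','finger_gap'):print(k,s[k])
for n in('scene','top'):
    d=imaging.get_image(n); cv2.imwrite(f'pics/{n}0.png',d['frame'][:,:,::-1])
    print(n,np.round(d['K'],1).tolist(),d['dist'],np.round(d['R'],3).tolist(),d['t'])
E
```

```text
pics
time 0.0
ee_pos [0.18010582 0.5457774  0.20859521]
ee_rot [[-5.40911341e-04 -9.49619322e-01  3.13405250e-01]
 [-1.07682686e-03  3.13405667e-01  9.49618728e-01]
 [-9.99999274e-01  1.76176348e-04 -1.19210027e-03]]
force [ 0.89588325 -0.00766644  0.15228096]
finger_gap 0.08526374471250457
scene [[504.8, 0.0, 322.1], [0.0, 504.8, 241.1], [0.0, 0.0, 1.0]] [-0.08181045  0.          0.          0.          0.        ] [[0.905, -0.425, 0.002], [-0.292, -0.625, -0.724], [0.309, 0.655, -0.69]] [-0.53955848  0.25052932  1.43871804]
top [[474.6, 0.0, 313.7], [0.0, 474.6, 240.9], [0.0, 0.0, 1.0]] [-0.09616436  0.          0.          0.          0.        ] [[0.126, -0.992, 0.006], [-0.971, -0.124, -0.205], [0.204, 0.02, -0.979]] [-0.12650801  0.57091055  1.11810402]
```

View pics/scene0.png

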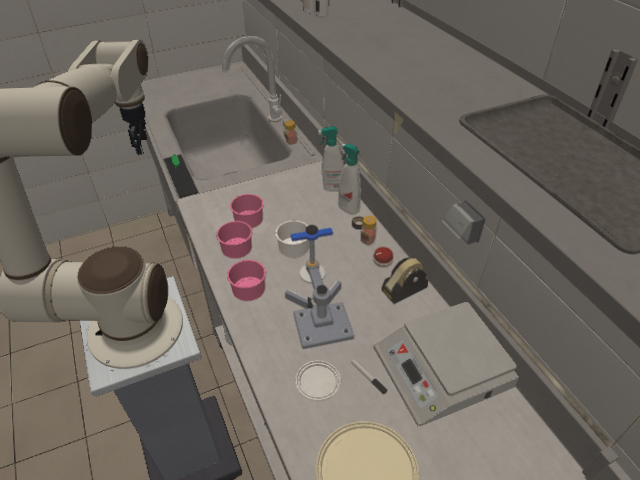

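View pics/top0.png

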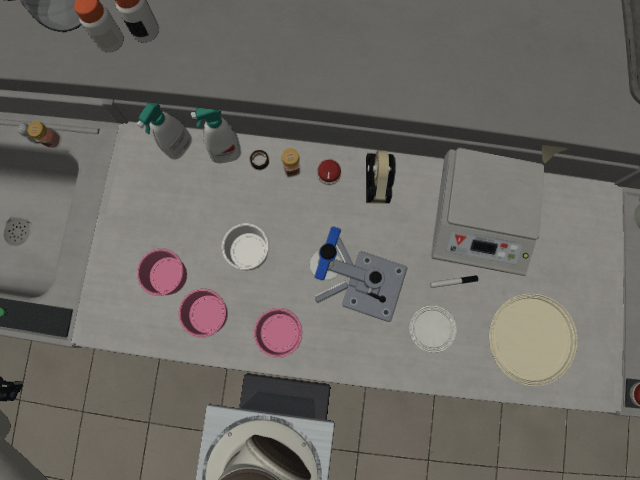

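The candidates for the tub in the top view are the open white tub at (245,247), the pink tubs at (161,272), (203,312) and (278,333), and the white disc (lid) at (433,328). By the description I choose the white tub at (245,247). I'll check it and the press in close crops.

```bash
cat > h.py <<'E'
from rig import ctrl, imaging
import cv2,numpy as np
def proj(d,P):
    r,_=cv2.Rodrigues(np.array(d['R'],float)); return cv2.projectPoints(np.array(P,float).reshape(-1,1,3),r,np.array(d['t'],float),np.array(d['K'],float),np.array(d['dist'],float))[0][:,0]
def at_z(d,uv,z):
    n=cv2.undistortPoints(np.array([[uv]],float),np.array(d['K'],float),np.array(d['dist'],float))[0,0]
    R=np.array(d['R']);c=-R.T@np.array(d['t']);v=R.T@np.array([n[0],n[1],1]);return c+v*(z-c[2])/v[2]
def crop(d,x0,y0,x1,y1,f,name,dr=None):
    im=d['frame'][:,:,::-1].copy(); c=cv2.resize(im[y0:y1,x0:x1],None,fx=f,fy=f,interpolation=cv2.INTER_CUBIC)
    for pts,col in (dr or []):
        q=[tuple(int(round(v)) for v in ((p[0]-x0+.5)*f,(p[1]-y0+.5)*f)) for p in pts]
        for p in q: cv2.circle(c,p,1,col,-1)
    cv2.imwrite('pics/'+name,c)
def circ(c,r,z,n=60):
    a=np.linspace(0,2*np.pi,n);return np.c_[c[0]+r*np.cos(a),c[1]+r*np.sin(a),0*a+z]
E
python3 - <<'E'
from h import *
t=imaging.get_image('top');s=imaging.get_image('scene')
crop(t,205,210,425,340,3.5,'t1.png');crop(s,230,200,390,350,4,'s1.png')
print(at_z(t,(245,246),.072),at_z(t,(328,252),.265), at_z(t,(375,277),.146))
E
```

```text
[0.54565745 0.11179332 0.072     ] [ 0.52039622 -0.08929583  0.265     ] [ 0.49903829 -0.20342889  0.146     ]
```

View pics/t1.png

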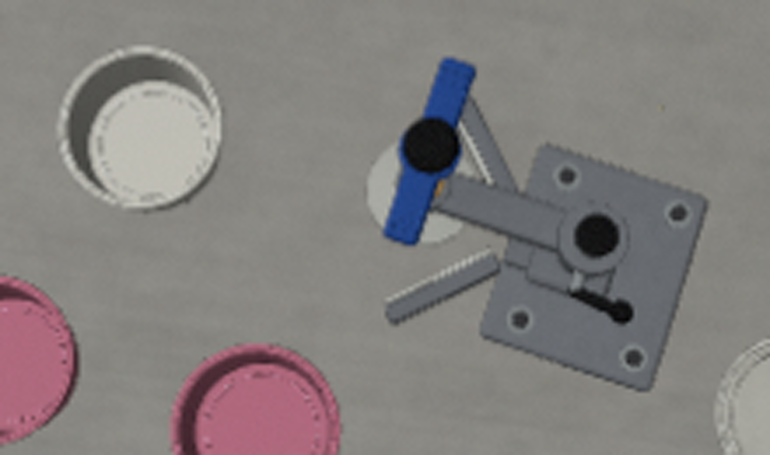

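View pics/s1.png

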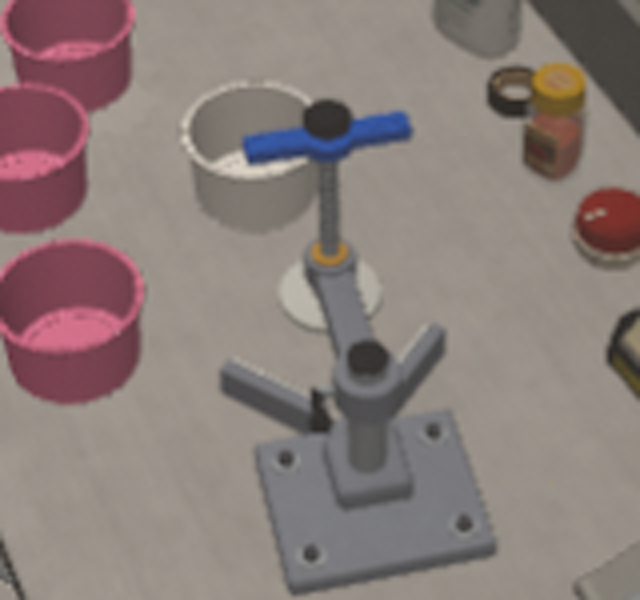

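```bash
cat > fit.py <<'E'
from h import *
from scipy.optimize import least_squares
t=imaging.get_image('top');s=imaging.get_image('scene')
T=lambda p:np.array(p)/3.5+[204.5,209.5]
S=lambda p:np.array(p)/4+[229.5,199.5]
# press local pts: name -> local, (top px, scene px)
tp=[(545,143),(708,202),(648,391),(481,337),(431,146),(597,236)]
sp=[(255,447),(447,410),(495,547),(292,590),(327,114),(368,357),(329,252)]
# plate corners order in top: top-left=+? far side towards base x+
def model(q):
    x,y,a,h,zk=q;c,s_=np.cos(a),np.sin(a)
    W=lambda l:np.array([x+c*l[0]-s_*l[1],y+s_*l[0]+c*l[1],l[2]])
    A,B,C,D=W((70,75,0)),0,0,0
    P=lambda X,Y,Z:W((X/1e3,Y/1e3,Z))
    cor=[P(70,75,h),P(200,75,h),P(200,-75,h),P(70,-75,h)]
    k=P(0,0,zk);co=P(118,0,.146);g=P(0,0,.128)
    return np.array(cor+[k,co]),np.array([cor[3],cor[0],cor[1],cor[2],k,co,g])
def res(q):
    a,b=model(q);return np.r_[(proj(t,a)-[T(p) for p in tp]).ravel(),(proj(s,b)-[S(p) for p in sp]).ravel()]
if __name__=='__main__':
    r=least_squares(res,[.52,-.09,np.radians(-105),.01,.265],loss='soft_l1')
    q=r.x;print(q,np.degrees(q[2]));print(np.round(res(q).reshape(-1,2),1).tolist())
    # tub
    best=None
E
python3 fit.py
```

```text
[ 0.52241244 -0.08837034 -1.7722379   0.01086395  0.26072295] -101.5417522448974
[[-1.0, 0.3], [0.4, -0.6], [0.6, 1.4], [-0.8, 0.2], [-0.0, 0.1], [0.2, 0.2], [-0.4, -0.2], [1.1, -0.3], [1.3, 0.5], [-0.4, 0.3], [0.2, -0.1], [0.2, -0.6], [0.3, -0.4]]
```

```bash
cat >> fit.py <<'E'
    # tub rim: outer rim extents in top crop ellipse
    # segment bright rim via overlay search: white mask hull of tub in both views
    def hull(d,box):
        x0,y0,x1,y1=box;f=d['frame'][y0:y1,x0:x1].astype(int)
        return f
    c=at_z(t,T((141,128)),.072);print('tub',c)
    cs=at_z(s,S((253,126)),.072);print('tub scene',cs)
    tub=(c+cs)[:2]/2 if np.linalg.norm(c-cs)<.01 else c[:2]
    a,b=model(q);G=(0,255,0);Rr=(0,0,255)
    R=lambda l:q[:2]+np.array([[np.cos(q[2]),-np.sin(q[2])],[np.sin(q[2]),np.cos(q[2])]])@l
    jaw=np.array([[*R(np.array([.072-k,sg*k])),.032] for sg in(1,-1) for k in np.linspace(0,.08,30)])
    D=lambda d:[(proj(d,circ(tub,.058,.072)),G),(proj(d,circ(tub,.05,.0)),G),(proj(d,circ(q,.017,q[4])),Rr),(proj(d,circ(q,.038,q[4]-.183)),Rr),(proj(d,circ(q,.019,.128)),Rr),(proj(d,jaw),G)]
    crop(t,205,210,425,340,3.5,'t2.png',D(t));crop(s,230,200,390,350,4,'s2.png',D(s))
    for n,p in dict(bott=(215,150),pink=(278,333),pep=(291,160)).items(): print(n,at_z(t,p,0.03))
E
python3 fit.py
```

```text
[ 0.52241244 -0.08837034 -1.7722379   0.01086395  0.26072295] -101.5417522448974
[[-1.0, 0.3], [0.4, -0.6], [0.6, 1.4], [-0.8, 0.2], [-0.0, 0.1], [0.2, 0.2], [-0.4, -0.2], [1.1, -0.3], [1.3, 0.5], [-0.4, 0.3], [0.2, -0.1], [0.2, -0.6], [0.3, -0.4]]
tub [0.54541405 0.11228841 0.072     ]
tub scene [0.54520699 0.11503037 0.072     ]
bott [0.80089141 0.23964905 0.03      ]
pink [0.34823703 0.0050872  0.03      ]
pep [0.79777298 0.03426968 0.03      ]
```

View pics/t2.png

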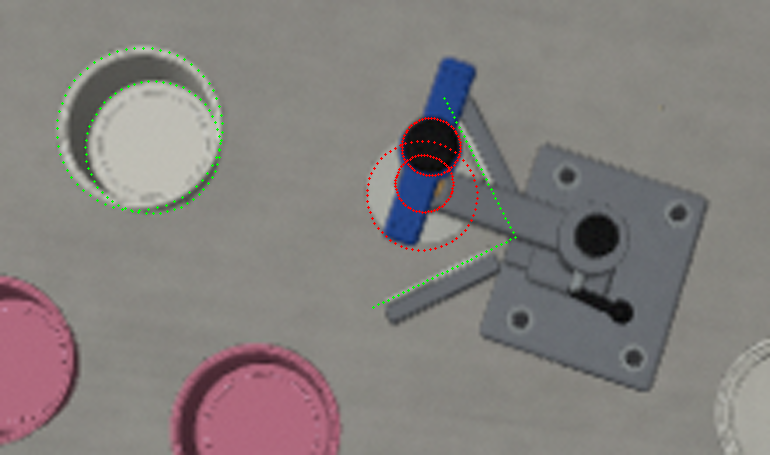

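View pics/s2.png

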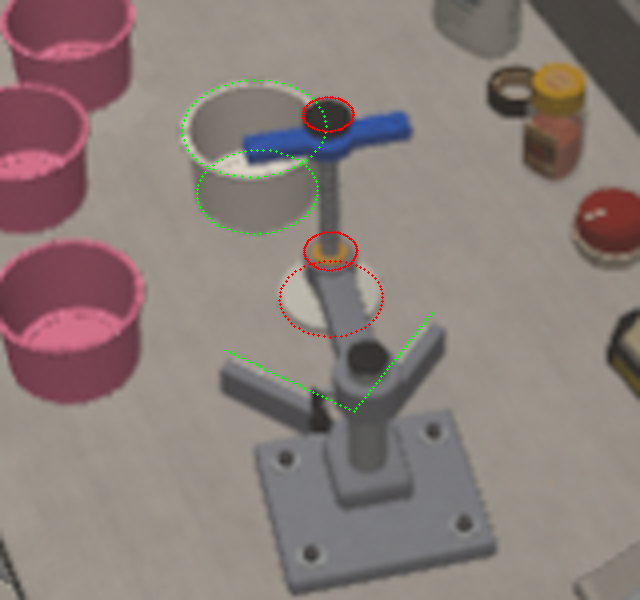

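```bash
python3 - <<'E'
from h import *
t=imaging.get_image('top');s=imaging.get_image('scene')
crop(t,300,220,400,310,7,'t3.png');crop(s,280,220,350,320,6,'s3.png')
E
```

```text
(no output)
```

View pics/t3.png

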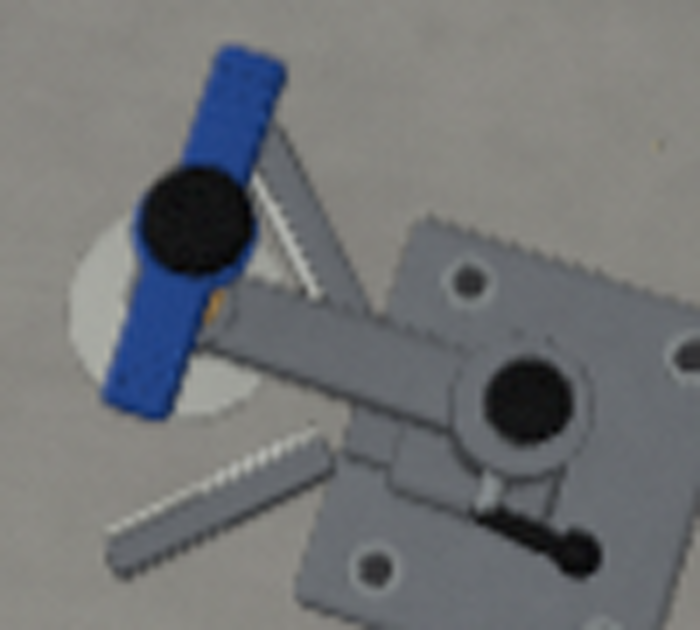

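View pics/s3.png

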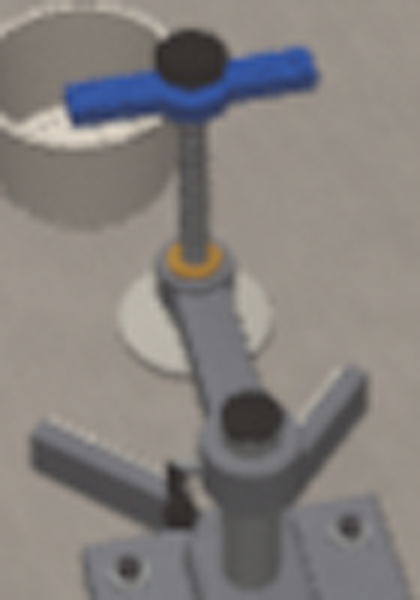

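```bash
cat > fit2.py <<'E'
import fit; from fit import *
T7=lambda p:np.array(p)/7+[299.5,219.5]
S6=lambda p:np.array(p)/6+[279.5,219.5]
def W(q,l):
    c,s_=np.cos(q[2]),np.sin(q[2]);return np.array([q[0]+c*l[0]-s_*l[1],q[1]+s_*l[0]+c*l[1],l[2]])
def res2(q):
    zb=q[5]
    # per-camera px offsets q[6:10]
    r=res(q[:5]).reshape(-1,2)
    ex=[proj(t,[W(q,(0,.058,zb)),W(q,(0,-.058,zb)),W(q,(-.008,-.08,.032))])-[T7((253,62)),T7((137,408)),T7((106,532))],
        proj(s,[W(q,(-.008,-.08,.032)),W(q,(-.008,.08,.032))])-[S6((42,425)),S6((345,368))]]
    ex[0][2]*=.5;ex[1]*=.5
    a=np.vstack([r[:6],ex[0]])+q[6:8];b=np.vstack([r[6:],ex[1]])+q[8:10]
    return np.r_[a.ravel(),b.ravel(),q[6:10]/1.0]
for je in(0,):
    r=least_squares(res2,[.52,-.09,np.radians(-103),.01,.265,.24,0,0,0,0],loss='soft_l1')
    q=r.x;print(q.round(4),np.degrees(q[2]));print(np.round(res2(q).reshape(-1,2),1).tolist())
np.save('q.npy',q)
tub=np.array([.5453,.1125]);G=(0,255,0);Rr=(0,0,255)
jaw=[W(q,(.072-k,sg*k,.032)) for sg in(1,-1) for k in np.linspace(0,.08,30)]
D=lambda d:[(proj(d,circ(q,.017,q[4])),Rr),(proj(d,circ(q,.038,q[4]-.176)),Rr),(proj(d,circ(q,.019,.128)),Rr),(proj(d,jaw),G)]
crop(t,300,220,400,310,7,'t4.png',D(t));crop(s,280,220,350,320,6,'s4.png',D(s))
E
python3 fit2.py
```

```text
[ 0.5227 -0.087  -1.7738  0.0125  0.2619  0.2334  0.7583 -0.1805 -0.0483
  0.847 ] -101.63065760946287
[[-0.7, -0.2], [0.8, -0.9], [0.8, 1.1], [-0.6, -0.2], [0.1, -0.4], [0.3, -0.1], [0.3, -0.5], [-0.7, 1.6], [-1.3, 0.6], [-0.7, -0.1], [0.9, -0.1], [1.1, 0.6], [-0.7, 0.3], [0.0, 0.1], [-0.1, -0.1], [0.1, 0.1], [-0.4, -1.0], [0.1, -0.9], [0.8, -0.2], [-0.0, 0.8]]
```

View pics/t4.png

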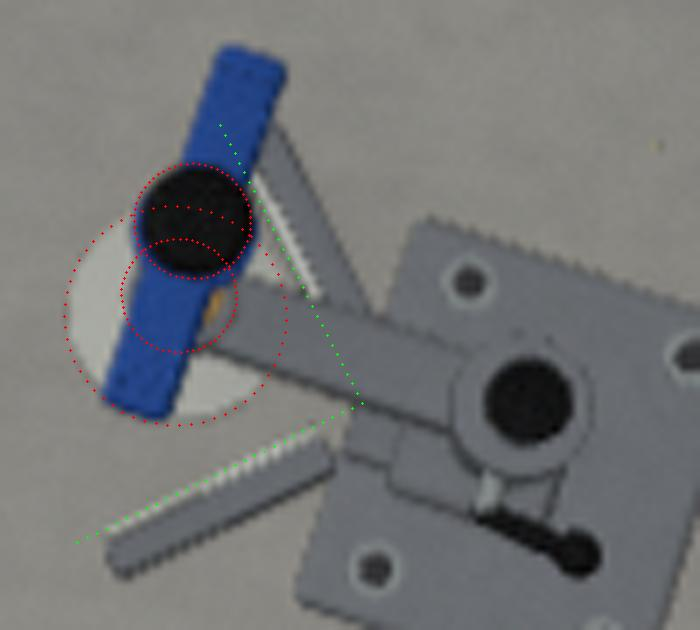

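View pics/s4.png

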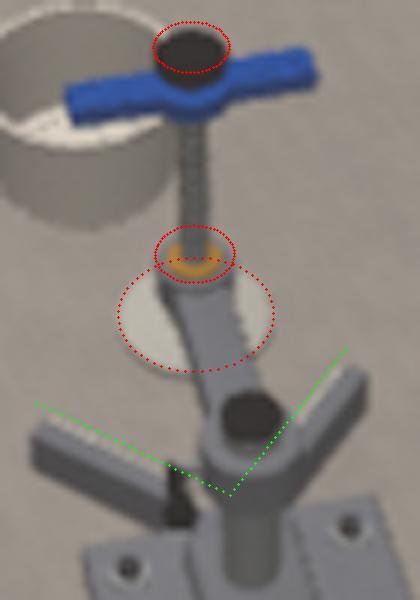

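Call:
{"fn": "play_rows", "kwargs": {
  "series": "-0.002 -0.035 -0.016 0.12 0; -0.004 -0.07 -0.032 0.24 0.3; -0.006 -0.105 -0.048 0.36 0.72; -0.008 -0.14 -0.064 0.48 0.72; -0.01 -0.175 -0.08 0.6 0.72",
  "squeeze": 20
}}

```text
time: 1.02
ee_pos: [0.3222, 0.4138, 0.2194]
ee_rot: [[0.0, -0.602, 0.798], [0.0, 0.798, 0.602], [-1.0, -0.0, 0.0]]
force: [1.0, 0.5, -0.3]
finger_gap: 0.039
```

```bash
cat > to.py <<'E'
import sys
from h import *
def go(x,y,z,jaw=-11.6):
    s=ctrl.sense();R=np.array(s['ee_rot']);p=np.array(s['ee_pos'])
    d=R.T@(np.array([x,y,z])-p);a=np.degrees(np.arctan2(R[1,2],R[0,2]))
    tr=(a-jaw+90)%180-90
    print('t',round(s['time'],2),'pos',p.round(4),'jaw',round(a,1),'gap',round(s['finger_gap'],4),'F',np.round(s['force'],1),'tau',np.round(s['torque'],2),'\n shift',d.round(4),'turn',round(np.radians(tr),3),'j',np.round(s['joints'],0), 'tiltcheck',R[:,0].round(3))
go(*map(float,sys.argv[1:]))
E
python3 to.py .555 .197 .22
```

```text
t 1.02 pos [0.3222 0.4138 0.2194] jaw 37.0 gap 0.039 F [ 1.   0.5 -0.3] tau [-0.01  0.   -0.02] 
 shift [-0.0006 -0.3133  0.0552] turn 0.849 j [44.  2. 88. -0. 90.  7.] tiltcheck [ 0.  0. -1.]
```

Call:
{"fn": "play_rows", "kwargs": {
  "series": "0 -0.036 0.006 0.12 0.72; 0 -0.072 0.012 0.24 0.72; 0 -0.108 0.019 0.36 0.72; 0 -0.144 0.025 0.48 0.72; 0 -0.18 0.032 0.6 0.72"
}}

```text
time: 1.43
ee_pos: [0.4573, 0.2878, 0.2197]
ee_rot: [[0.001, -0.04, 0.999], [0.0, 0.999, 0.04], [-1.0, 0.0, 0.001]]
force: [0.8, 0.6, -0.9]
finger_gap: 0.0238
```

```bash
python3 to.py .555 .197 .18
```

```text
t 1.43 pos [0.4573 0.2878 0.2197] jaw 2.3 gap 0.0238 F [ 0.8  0.6 -0.9] tau [ 0.01  0.02 -0.01] 
 shift [ 0.0397 -0.0947  0.094 ] turn 0.243 j [24.  4. 86.  0. 90. 22.] tiltcheck [ 0.001  0.    -1.   ]
```

Call:
{"fn": "play_rows", "kwargs": {
  "series": "0.005 -0.025 0.024 0.06 0.72; 0.01 -0.05 0.048 0.12 0.72; 0.02 -0.075 0.072 0.18 0.72; 0.03 -0.095 0.094 0.243 0.72; 0.04 -0.095 0.094 0.243 0.72"
}}

```text
time: 1.85
ee_pos: [0.5581, 0.1931, 0.1787]
ee_rot: [[0.001, 0.209, 0.978], [-0.001, 0.978, -0.209], [-1.0, -0.001, 0.001]]
force: [0.5, 0.6, -0.2]
finger_gap: 0.024
```

```bash
python3 to.py .555 .197 .042; python3 - <<'E'
from h import *
t=imaging.get_image('top');s=imaging.get_image('scene')
crop(t,180,150,420,330,3.3,'t5.png');crop(s,200,130,360,260,4.5,'s5.png')
E
```

```text
t 1.85 pos [0.5581 0.1931 0.1787] jaw -12.1 gap 0.024 F [ 0.5  0.6 -0.2] tau [ 0.01 -0.01 -0.01] 
 shift [ 0.1367  0.0032 -0.004 ] turn -0.008 j [12. 11. 83. -0. 86. 24.] tiltcheck [ 0.001 -0.001 -1.   ]
```

View pics/t5.png

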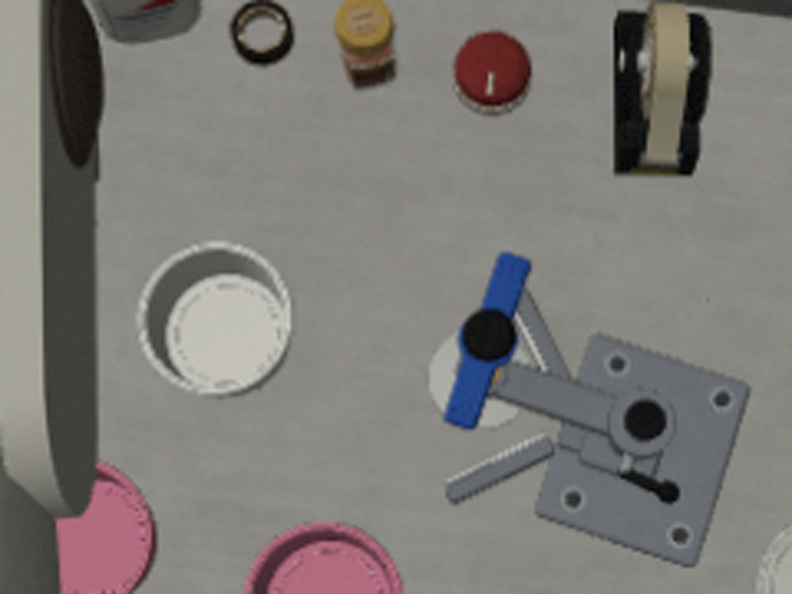

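View pics/s5.png

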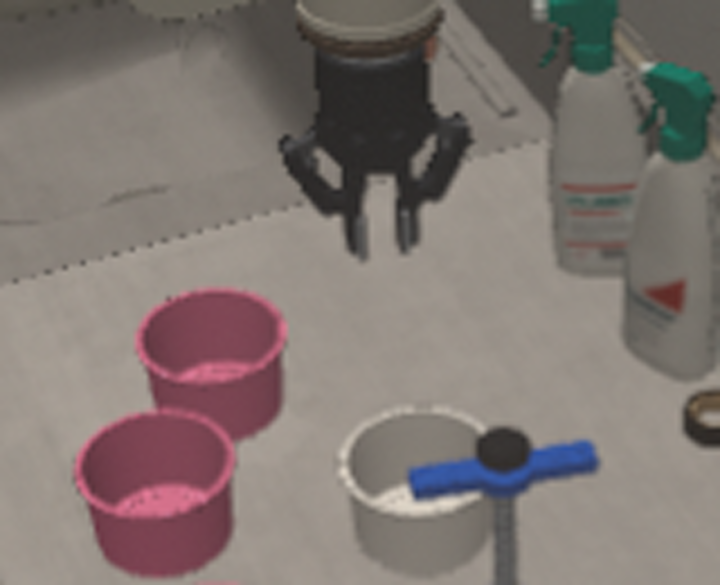

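Call:
{"fn": "play_rows", "kwargs": {
  "series": "0 0 0 0 0; 0 0 0 0 0; 0 0 0 0 0; 0 0 0 0 0; 0 0 0 0 0"
}}

```text
time: 2.37
ee_pos: [0.5547, 0.1963, 0.1783]
ee_rot: [[-0.002, 0.202, 0.979], [0.0, 0.979, -0.202], [-1.0, -0.0, -0.002]]
force: [-0.8, -0.0, -0.2]
finger_gap: 0.0825
```

```bash
python3 - <<'E'
from h import *
s=imaging.get_image('scene');t=imaging.get_image('top');st=ctrl.sense();p=np.array(st['ee_pos']);R=np.array(st['ee_rot'])
print(p,st['finger_gap'])
pts=[];
for h in (-.014,0,.02,.04,.059,.08,.12):
    for l in (-.057,0,.057): pts.append(p+R[:,2]*l+[0,0,h])
crop(s,245,100,325,200,6,'s6.png',[(proj(s,pts),(0,255,0))])
print(at_z(t,(209.7,200),.4),at_z(t,(209.7,200),.3))
E
```

```text
[0.5547462  0.19612288 0.17808883] 0.08553066035277318
[0.56196189 0.13339991 0.4       ] [0.58898834 0.15931758 0.3       ]
```

View pics/s6.png

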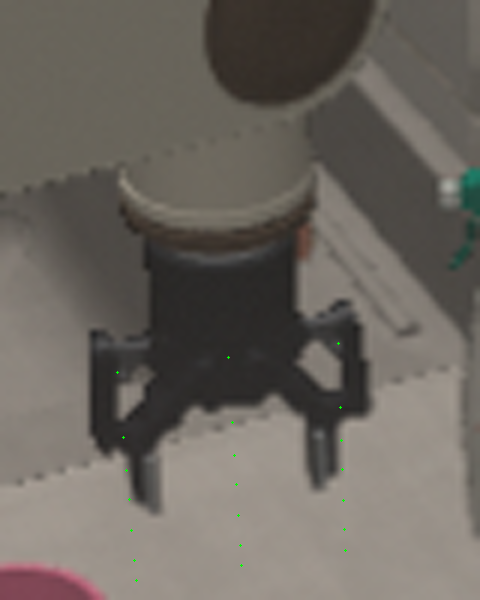

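```bash
python3 - <<'E'
from h import *
s=imaging.get_image('scene');t=imaging.get_image('top')
p=np.array([.1801,.5458,.2086]);R=np.array([[0,-.9496,.3134],[0,.3134,.9496],[-1,0,0]])
pts=[p+R[:,2]*l+[0,0,h] for h in (-.014,0,.02,.04,.059,.08,.12) for l in (-.057,0,.057)]
for d,n,b in((s,'scene',(90,80,190,190)),(t,'top',(0,330,100,430))):
    d=dict(d);d['frame']=cv2.imread(f'pics/{n}0.png')[:,:,::-1]
    print(n,proj(d,[p]),d['t'])
    crop(d,*b,5,n+'_tip.png',[(proj(d,pts),(0,255,0))])
E
```

```text
scene [[144.59403432 155.27226444]] [-0.53955848  0.25052932  1.43871804]
top [[ 12.21877696 374.56842297]] [-0.12650801  0.57091055  1.11810402]
```

View pics/scene_tip.png

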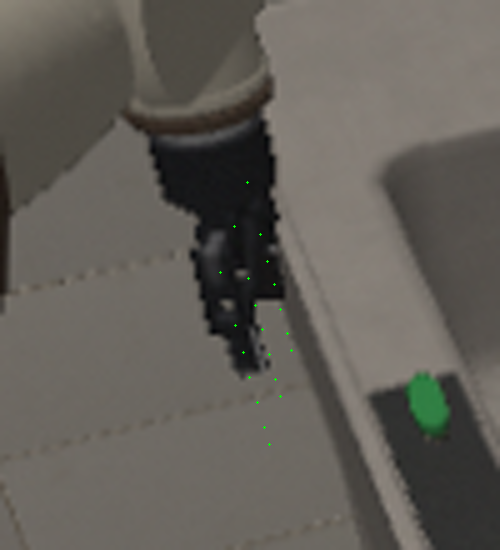

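View pics/top_tip.png

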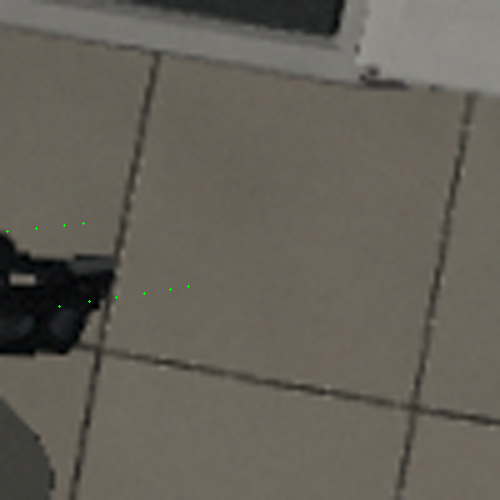

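```bash
python3 - <<'E'
from h import *
from scipy.optimize import least_squares
s=imaging.get_image('scene');t=imaging.get_image('top')
p=np.array([.1801,.5458,.2086]);R=np.array([[0,-.9496,.3134],[0,.3134,.9496],[-1,0,0]])
a=p+R[:,2]*-.047+[0,0,-.001]
f=lambda d:np.r_[proj(t,[a+d])[0]-[22.2,382.8],proj(s,[a+d])[0]-[139.5,154.5]]
r=least_squares(f,[0,0,0]);print('pose0',r.x,r.fun)
p=np.array([.5547,.1961,.1781]);z=np.array([.979,-.202,0])
for l,px in((-.05,(150,510)),(.05,(320,487))):
    a=p+z*l+[0,0,-.001]
    print(proj(s,[a])[0],np.array(px)/6+[244.5,99.5], proj(s,[a+r.x])[0],proj(s,[a+[0,.02,0]])[0],proj(s,[a+[0,0,.02]])[0])
E
```

```text
pose0 [ 0.00467109 -0.00055756  0.03370934] [-0.5886213   1.26911704  2.29424214  0.19792087]
[269.05164741 192.76335628] [269.5 184.5] [269.76323079 184.02472505] [266.84661271 189.27728294] [268.61397672 187.77743762]
[299.73950105 188.28362732] [297.83333333 180.66666667] [300.86140151 179.57434454] [297.30399259 184.86636169] [299.563897   183.31024769]
```

Call:
{"fn": "play_rows", "kwargs": {
  "series": "0 0.02 -0.002 -0.124 0; 0 0.04 -0.004 -0.248 0; 0 0.056 -0.005 -0.372 0; 0 0.056 -0.005 -0.496 0; 0 0.056 -0.005 -0.62 0"
}}

```text
time: 3.08
ee_pos: [0.5612, 0.2526, 0.1775]
ee_rot: [[-0.003, -0.411, 0.912], [-0.0, 0.912, 0.411], [-1.0, 0.001, -0.003]]
force: [-0.3, -1.2, -0.0]
finger_gap: 0.0858
```

Call:
{"fn": "play_rows", "kwargs": {
  "series": "0.01 0 0 -0.124 0; 0.03 0 0 -0.248 0; 0.05 0 0 -0.372 0; 0.07 0 0 -0.496 0; 0.08 0 0 -0.62 0"
}}

```text
time: 3.5
ee_pos: [0.5601, 0.2523, 0.095]
ee_rot: [[-0.005, -0.866, 0.5], [-0.001, 0.5, 0.866], [-1.0, 0.004, -0.003]]
force: [0.7, -0.5, 0.1]
finger_gap: 0.0855
```

```bash
python3 to.py .561 .252 .06 78.4;python3 - <<'E'
from h import *
s=imaging.get_image('scene');t=imaging.get_image('top')
crop(s,220,90,330,250,4,'s7.png')
crop(t,160,150,320,330,4,'t7.png')
for p in((161,272),(203,312)):print(at_z(t,p,.05))
E
```

```text
t 3.5 pos [0.5601 0.2523 0.095 ] jaw 60.0 gap 0.0855 F [ 0.7 -0.5  0.1] tau [-0.03 -0.05 -0.04] 
 shift [ 0.0349 -0.0011  0.0004] turn -0.321 j [ 17.  17.  86.   0.  78. -43.] tiltcheck [-0.005 -0.001 -1.   ]
[0.45759638 0.31385594 0.05      ]
[0.37417599 0.19244529 0.05      ]
```

View pics/s7.png

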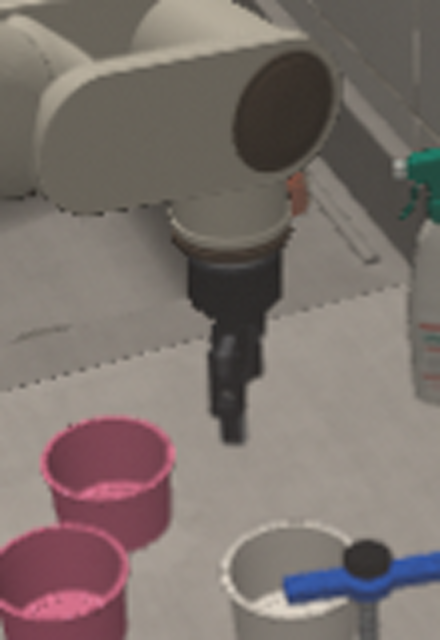

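View pics/t7.png

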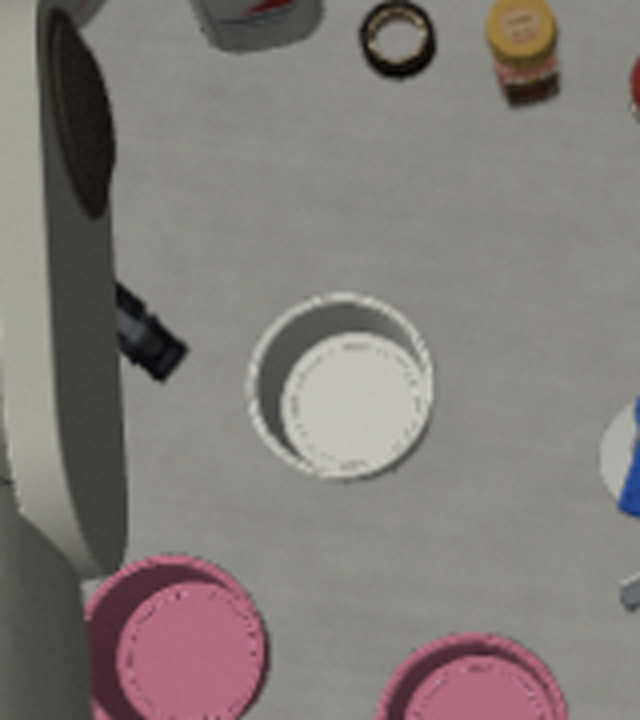

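Call:
{"fn": "play_rows", "kwargs": {
  "series": "0.01 0 0 -0.12 0; 0.02 0 0 -0.24 0; 0.03 0 0 -0.321 0; 0.04 -0.001 0 -0.321 0; 0.04 -0.001 0 -0.321 0"
}}

```text
time: 4.02
ee_pos: [0.5603, 0.2514, 0.0543]
ee_rot: [[-0.007, -0.978, 0.21], [-0.002, 0.21, 0.978], [-1.0, 0.007, -0.003]]
force: [-0.6, 0.5, -0.7]
finger_gap: 0.085
```

```bash
python3 to.py .561 .252 .06 78.4;python3 - <<'E'
from h import *
s=imaging.get_image('scene');t=imaging.get_image('top')
st=ctrl.sense();p=np.array(st['ee_pos']);R=np.array(st['ee_rot'])
pts=[p-R[:,2]*l+R[:,1]*w+[0,0,h] for l in (.043,.057) for w in(-.011,.011) for h in (0,.033)]
crop(s,240,120,310,240,5,'s8.png',[(proj(s,pts[::2]),(0,255,0)),(proj(s,pts[1::2]),(0,0,255))])
crop(t,180,190,280,280,7,'t8.png',[(proj(t,pts[::2]),(0,255,0)),(proj(t,pts[1::2]),(0,0,255))])
E
```

```text
t 4.02 pos [0.5603 0.2514 0.0543] jaw 77.9 gap 0.085 F [-0.6  0.5 -0.7] tau [-0.01 -0.   -0.  ] 
 shift [-0.0057 -0.0005  0.0007] turn -0.01 j [ 17.  19.  88.   0.  73. -61.] tiltcheck [-0.007 -0.002 -1.   ]
```

View pics/s8.png

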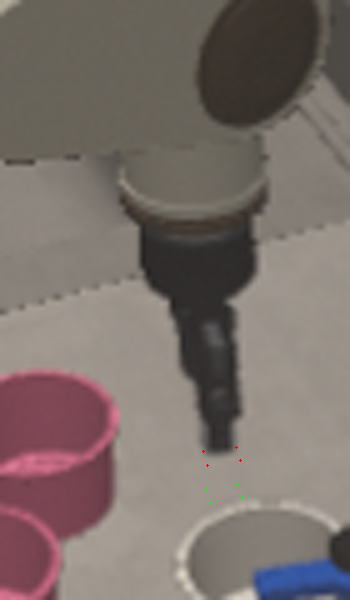

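View pics/t8.png

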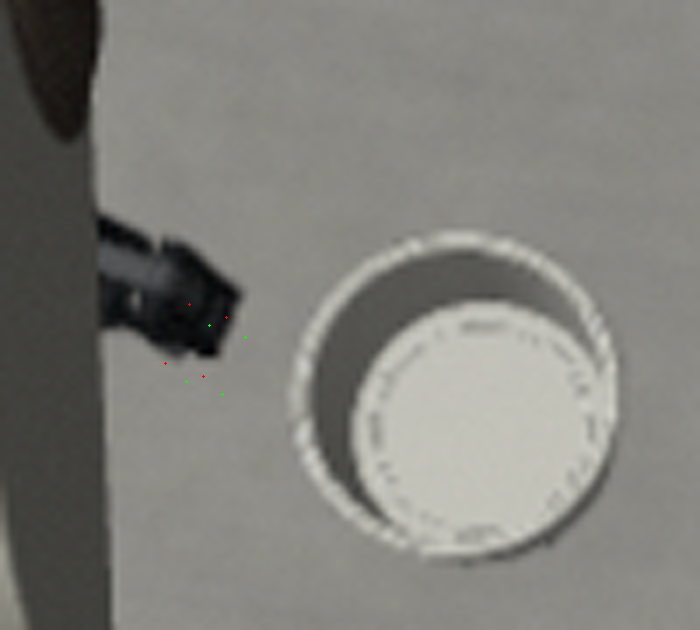

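Call:
{"fn": "play_rows", "kwargs": {
  "series": "0.01 0 0 -0.01 0; 0.02 0 0 -0.01 0; 0.03 0 0 -0.01 0; 0.042 0 0 -0.01 0; 0.042 0 0 -0.01 0"
}}

```text
time: 4.53
ee_pos: [0.5592, 0.2512, 0.0108]
ee_rot: [[-0.009, -0.98, 0.2], [-0.002, 0.2, 0.98], [-1.0, 0.009, -0.004]]
force: [0.6, -0.8, -0.5]
finger_gap: 0.0854
```

```bash
python3 to.py .561 .252 .012 78.4;python3 - <<'E'
from h import *
s=imaging.get_image('scene');t=imaging.get_image('top')
crop(s,240,120,330,250,4.5,'s9.png')
crop(t,180,190,280,280,7,'t9.png')
E
```

```text
t 4.53 pos [0.5592 0.2512 0.0108] jaw 78.5 gap 0.0854 F [ 0.6 -0.8 -0.5] tau [-0.04  0.01  0.  ] 
 shift [-0.0012 -0.0016  0.0011] turn 0.001 j [ 17.  21.  90.   0.  69. -62.] tiltcheck [-0.009 -0.002 -1.   ]
```

View pics/s9.png

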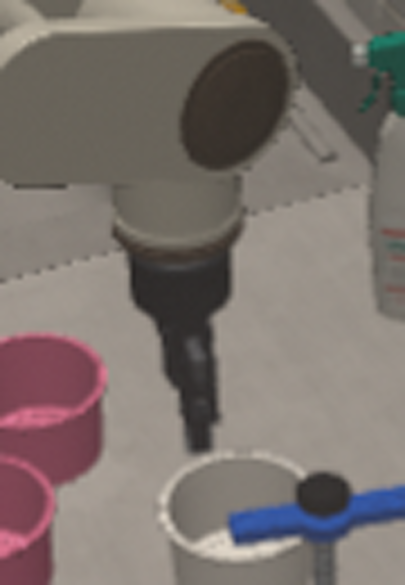

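View pics/t9.png

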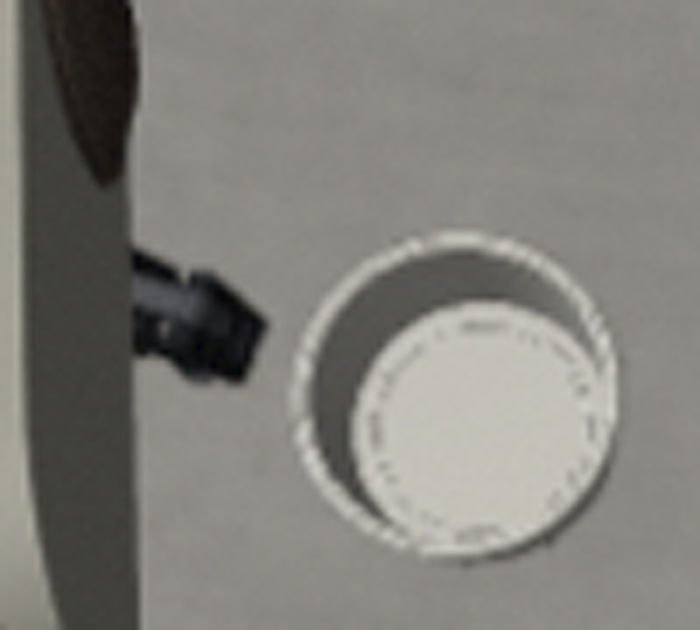

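```bash
python3 - <<'E'
from h import *
s=imaging.get_image('scene');t=imaging.get_image('top')
for z in(0,.02,.03,.04,.05,.06): print(z,proj(s,[[.549,.2,z]])[0].round(1), proj(t,[[.549,.2,z]])[0].round(1))
# knuckle front edge centre in top crop7 (253,353) for several z
for z in(.05,.07,.09,.11):print(z,at_z(t,np.array((253,353))/7+[179.5,189.5],z), at_z(s,np.array((200,415))/4.5+[239.5,119.5],z))
E
```

```text
0 [285. 231.] [215.7 245.9]
0.02 [284.7 226.7] [214.2 244.4]
0.03 [284.6 224.5] [213.4 243.6]
0.04 [284.5 222.3] [212.6 242.8]
0.05 [284.3 220.1] [211.8 242. ]
0.06 [284.2 217.9] [211.  241.2]
0.05 [0.5555187  0.19122873 0.05      ] [0.56428965 0.24111478 0.05      ]
0.07 [0.55185247 0.18661119 0.07      ] [0.5563395  0.21879062 0.07      ]
0.09 [0.54818623 0.18199365 0.09      ] [0.54838935 0.19646646 0.09      ]
0.11 [0.54452   0.1773761 0.11     ] [0.5404392 0.1741423 0.11     ]
```

Call:
{"fn": "play_rows", "kwargs": {
  "series": "0 -0.001 0 -0.087 0; 0 -0.002 -0.004 -0.087 0; 0 -0.002 -0.01 -0.087 0; 0 -0.002 -0.016 -0.087 0; 0 -0.002 -0.02 -0.087 0"
}}

```text
time: 5.15
ee_pos: [0.5587, 0.2308, 0.0145]
ee_rot: [[-0.005, -0.993, 0.116], [-0.001, 0.116, 0.993], [-1.0, 0.005, -0.002]]
force: [0.4, -1.0, -0.3]
finger_gap: 0.0856
```

```bash
python3 to.py .545 .105 .011 83.5;python3 - <<'E'
from h import *
s=imaging.get_image('scene');t=imaging.get_image('top')
crop(s,240,160,330,260,6,'s10.png')
crop(t,180,190,280,280,7,'t10.png')
E
```

```text
t 5.15 pos [0.5587 0.2308 0.0145] jaw 83.4 gap 0.0856 F [ 0.4 -1.  -0.3] tau [-0.01 -0.07  0.  ] 
 shift [ 0.0037 -0.001  -0.1265] turn -0.002 j [ 15.  20.  92.   0.  69. -68.] tiltcheck [-0.005 -0.001 -1.   ]
```

View pics/s10.png

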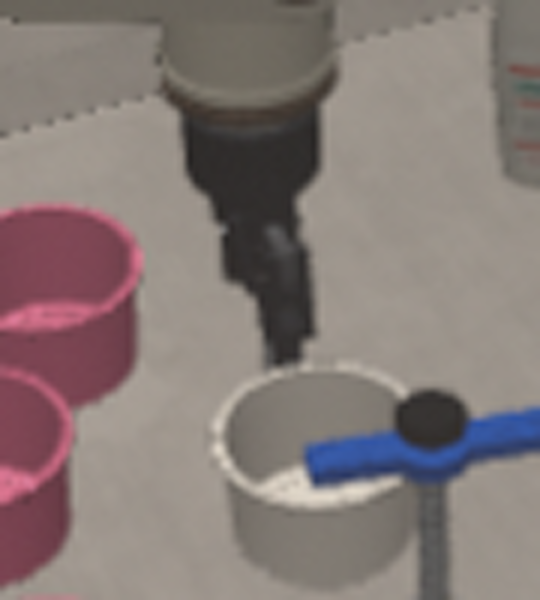

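View pics/t10.png

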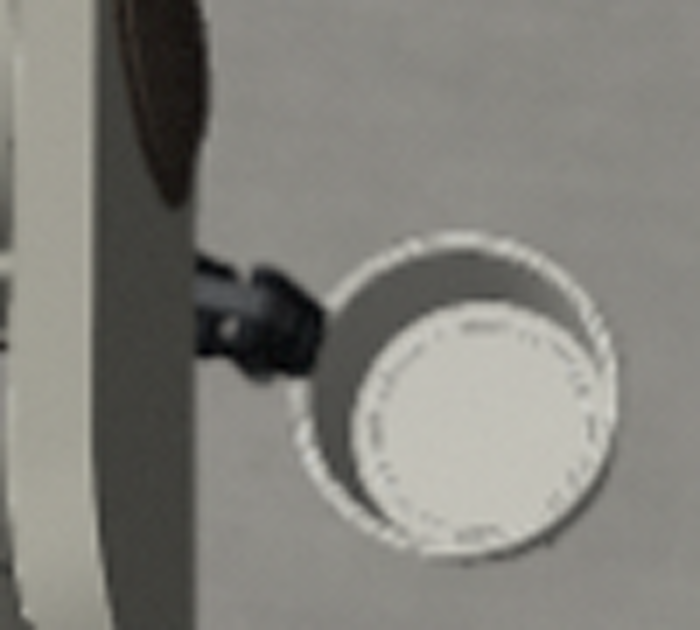

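Call:
{"fn": "play_rows", "kwargs": {
  "series": "0.004 0 -0.006 0 0; 0.004 0 -0.012 0 0; 0.004 0 -0.018 0 0; 0.004 0 -0.025 0 0; 0.004 0 -0.032 0 0"
}}

```text
time: 5.67
ee_pos: [0.555, 0.1983, 0.0105]
ee_rot: [[-0.005, -0.993, 0.116], [-0.001, 0.116, 0.993], [-1.0, 0.005, -0.002]]
force: [0.2, 1.7, -0.2]
finger_gap: 0.0851
```

```bash
python3 to.py .545 .105 .011 83.5;python3 - <<'E'
from h import *
s=imaging.get_image('scene');t=imaging.get_image('top')
crop(s,250,180,350,280,6,'s11.png')
crop(t,180,190,300,280,6.5,'t11.png')
E
```

```text
t 5.67 pos [0.555  0.1983 0.0105] jaw 83.4 gap 0.0851 F [ 0.2  1.7 -0.2] tau [ 0.08 -0.07 -0.02] 
 shift [-0.0003 -0.0009 -0.0939] turn -0.002 j [ 12.  19.  94.   0.  68. -71.] tiltcheck [-0.005 -0.001 -1.   ]
```

View pics/s11.png

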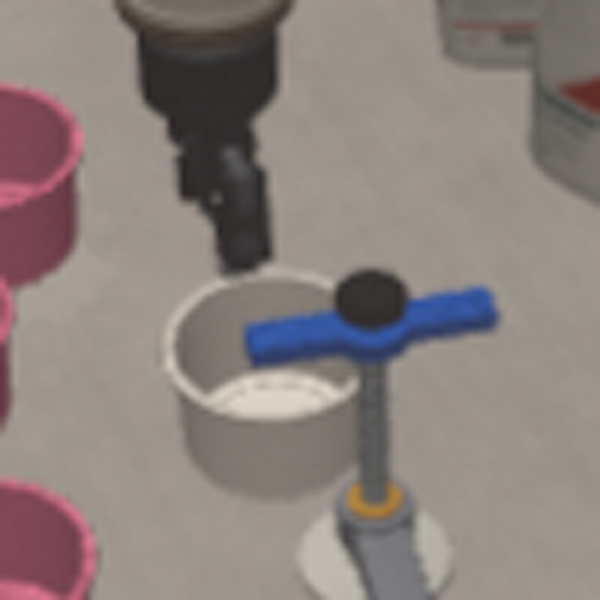

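View pics/t11.png

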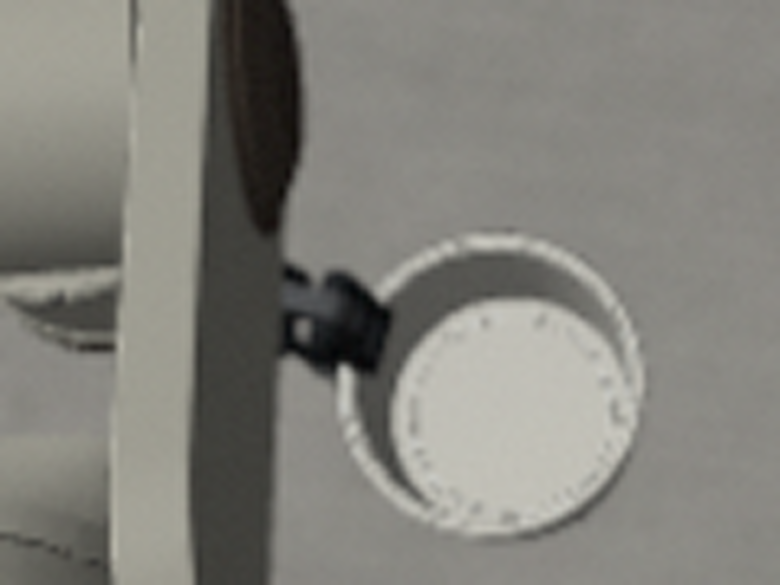

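```bash
cat > tub.py <<'E'
from h import *
from scipy.optimize import least_squares
# fit rim: bright pixels of the rim/white; use predicted-circle edge refinement in top view
def tubfit(t,c0,img='top'):
    g=cv2.cvtColor(t['frame'],cv2.COLOR_RGB2GRAY).astype(np.float32)
    def score(c):
        # rim is bright ring between r .0545 and .058; outside is grey, inside is darker
        v=lambda r:cv2.remap(g,*[a.reshape(1,-1).astype(np.float32) for a in proj(t,circ(c,r,.072,180)).T],cv2.INTER_LINEAR)[0]
        m=np.minimum(v(.0565)-v(.061),40)
        return m.clip(-10).mean()
    best=max(((score((c0[0]+a,c0[1]+b)),c0[0]+a,c0[1]+b) for a in np.arange(-.012,.0121,.001) for b in np.arange(-.012,.0121,.001)))
    return best
def loc(c):
    q=np.load('q.npy');d=np.array(c)-q[:2];a=q[2];return np.array([np.cos(a)*d[0]+np.sin(a)*d[1],-np.sin(a)*d[0]+np.cos(a)*d[1]])
if __name__=='__main__':
    import sys
    t=imaging.get_image('top');s=imaging.get_image('scene');c0=tuple(map(float,sys.argv[1:3]))
    for d in(t,s):
        b=tubfit(d,c0);print(b,'press-local',loc(b[1:]).round(4))
E
python3 tub.py .543 .085
```

```text
(np.float32(31.814747), np.float64(0.543), np.float64(0.08700000000000002)) press-local [-0.1745 -0.0152]
(np.float32(20.989708), np.float64(0.541), np.float64(0.08700000000000002)) press-local [-0.1741 -0.0172]
```

Call:
{"fn": "play_rows", "kwargs": {
  "series": "0 0 -0.009 0 0; 0 0 -0.018 0 0; 0 0 -0.027 0 0; 0 0 -0.036 0 0; 0 0 -0.045 0 0"
}}

```text
time: 6.28
ee_pos: [0.5498, 0.1531, 0.0108]
ee_rot: [[-0.005, -0.993, 0.116], [-0.001, 0.116, 0.993], [-1.0, 0.005, -0.002]]
force: [0.3, 0.0, 0.3]
finger_gap: 0.0857
```

Call:
{"fn": "play_rows", "kwargs": {
  "series": "0 0 -0.009 0 0; 0 0 -0.018 0 0; 0 0 -0.027 0 0; 0 0 -0.036 0 0; 0 0 -0.045 0 0"
}}

```text
time: 6.7
ee_pos: [0.5444, 0.1074, 0.0109]
ee_rot: [[-0.005, -0.993, 0.116], [-0.001, 0.116, 0.993], [-1.0, 0.005, -0.002]]
force: [-0.1, 0.1, 0.4]
finger_gap: 0.0853
```

```bash
python3 to.py .537 .01 .011 83.5; python3 tub.py .533 -.003;python3 - <<'E'
from h import *
s=imaging.get_image('scene');t=imaging.get_image('top')
crop(s,260,190,360,300,5.4,'s12.png')
crop(t,220,190,360,300,5.4,'t12.png')
E
```

```text
t 6.7 pos [0.5444 0.1074 0.0109] jaw 83.3 gap 0.0853 F [-0.1  0.1  0.4] tau [ 0.04 -0.03  0.01] 
 shift [ 0.     -0.0039 -0.0976] turn -0.003 j [  3.  15.  99.  -0.  66. -80.] tiltcheck [-0.005 -0.001 -1.   ]
(np.float32(26.848545), np.float64(0.529), np.float64(-0.0019999999999999888)) press-local [-0.0845 -0.011 ]
(np.float32(21.942339), np.float64(0.527), np.float64(-0.0039999999999999905)) press-local [-0.0821 -0.0125]
```

View pics/s12.png

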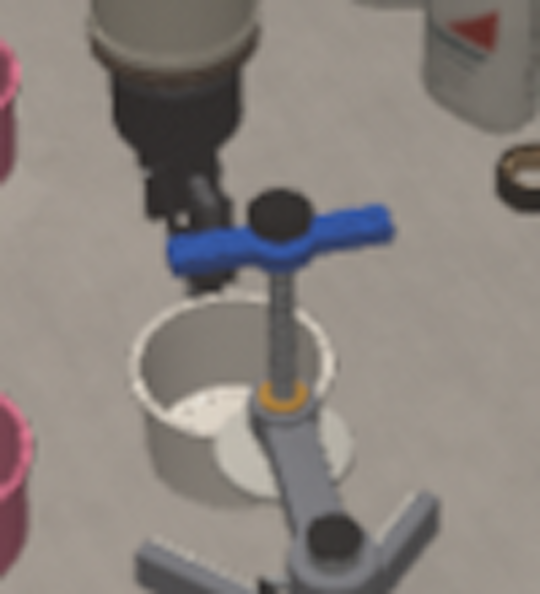

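View pics/t12.png

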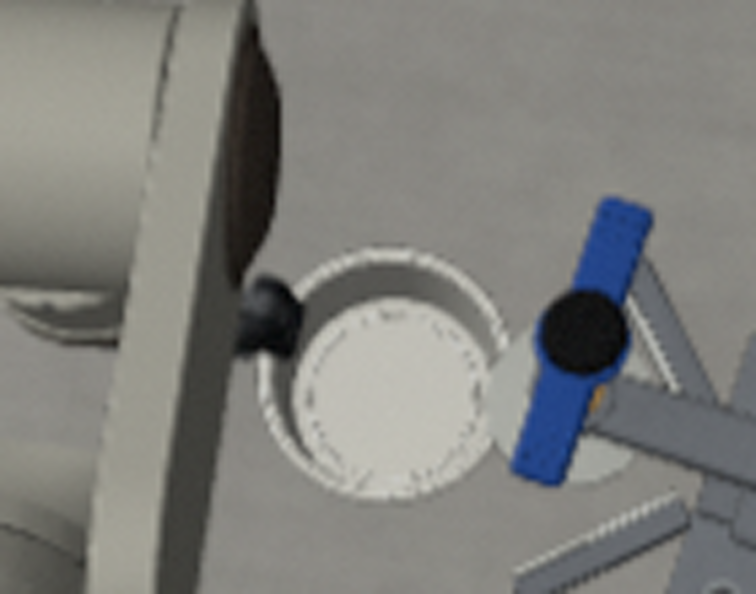

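Call:
{"fn": "play_rows", "kwargs": {
  "series": "0 0 0.008 0 0; 0 0.005 0.008 -0.05 0; 0 0.0095 0.008 -0.05 0; 0 0.0095 0.004 -0.05 0; 0 0.0095 0 -0.05 0"
}}

```text
time: 7.32
ee_pos: [0.535, 0.1096, 0.011]
ee_rot: [[-0.005, -0.998, 0.067], [-0.001, 0.067, 0.998], [-1.0, 0.005, -0.001]]
force: [-0.4, -0.2, 0.3]
finger_gap: 0.0854
```

Call:
{"fn": "play_rows", "kwargs": {
  "series": "0 0 -0.008 0 0; 0 0 -0.016 0 0; 0 0 -0.024 0 0; 0 0 -0.032 0 0; 0 0 -0.04 0 0"
}}

```text
time: 7.73
ee_pos: [0.5323, 0.0686, 0.011]
ee_rot: [[-0.005, -0.998, 0.068], [-0.001, 0.068, 0.998], [-1.0, 0.005, -0.001]]
force: [-0.5, 0.3, 0.5]
finger_gap: 0.0852
```

```bash
python3 to.py .537 .01 .011 83.5; python3 tub.py .525 -.043;python3 - <<'E'
from h import *
s=imaging.get_image('scene');t=imaging.get_image('top')
crop(s,260,190,360,300,5.4,'s13.png')
crop(t,240,200,360,300,5.8,'t13.png')
E
```

```text
t 7.73 pos [0.5323 0.0686 0.011 ] jaw 86.1 gap 0.0852 F [-0.5  0.3  0.5] tau [ 0.02 -0.05  0.  ] 
 shift [ 0.0001 -0.0087 -0.0581] turn 0.045 j [ -1.  13. 101.  -0.  66. -87.] tiltcheck [-0.005 -0.001 -1.   ]
(np.float32(19.93788), np.float64(0.524), np.float64(-0.04099999999999998)) press-local [-0.0453 -0.008 ]
(np.float32(23.227898), np.float64(0.521), np.float64(-0.043999999999999984)) press-local [-0.0417 -0.0103]
```

View pics/s13.png

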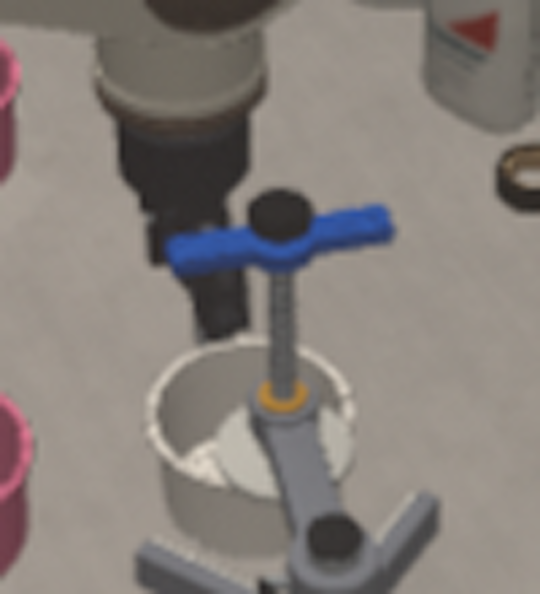

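View pics/t13.png

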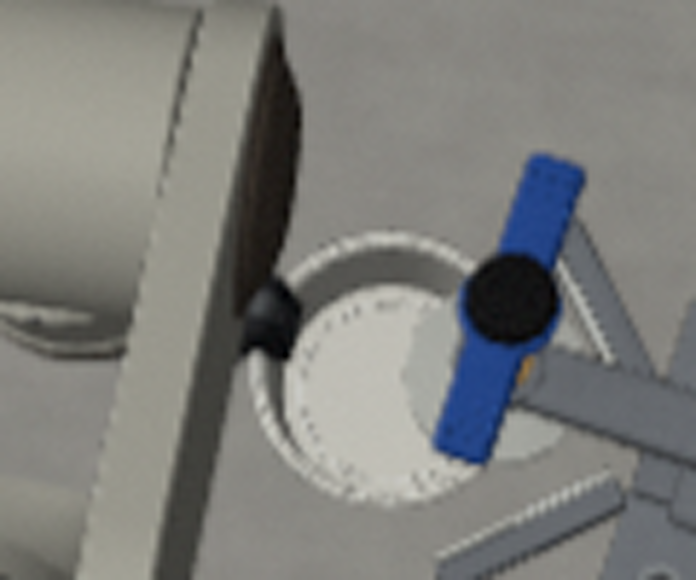

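Call:
{"fn": "play_rows", "kwargs": {
  "series": "0 0 0.008 0 0; 0 0.005 0.008 -0.065 0; 0 0.01 0.008 -0.065 0; 0 0.01 0.004 -0.065 0; 0 0.01 0 -0.065 0"
}}

```text
time: 8.35
ee_pos: [0.5222, 0.0703, 0.0111]
ee_rot: [[-0.005, -1.0, 0.004], [-0.001, 0.004, 1.0], [-1.0, 0.005, -0.001]]
force: [0.8, 0.5, -0.9]
finger_gap: 0.0855
```

Call:
{"fn": "play_rows", "kwargs": {
  "series": "0 0 -0.005 0 0; 0 0 -0.01 0 0; 0 0 -0.015 0 0; 0 0 -0.02 0 0; 0 0 -0.025 0 0"
}}

```text
time: 8.77
ee_pos: [0.5222, 0.0446, 0.0112]
ee_rot: [[-0.005, -1.0, 0.005], [-0.001, 0.005, 1.0], [-1.0, 0.005, -0.001]]
force: [0.3, 0.6, 0.7]
finger_gap: 0.0851
```

```bash
python3 to.py .522 .03 .011 90; python3 tub.py .525 -.066;python3 - <<'E'
from h import *
s=imaging.get_image('scene');t=imaging.get_image('top')
crop(s,260,190,360,300,5.4,'s14.png')
crop(t,240,200,360,300,5.8,'t14.png')
E
```

```text
t 8.77 pos [0.5222 0.0446 0.0112] jaw 89.7 gap 0.0851 F [0.3 0.6 0.7] tau [ 0.08  0.02 -0.03] 
 shift [ 0.0002  0.0001 -0.0146] turn -0.005 j [ -4.  12. 103.  -0.  66. -93.] tiltcheck [-0.005 -0.001 -1.   ]
(np.float32(19.31103), np.float64(0.524), np.float64(-0.06499999999999999)) press-local [-0.0218 -0.0032]
(np.float32(27.327719), np.float64(0.521), np.float64(-0.06699999999999999)) press-local [-0.0192 -0.0057]
```

View pics/s14.png

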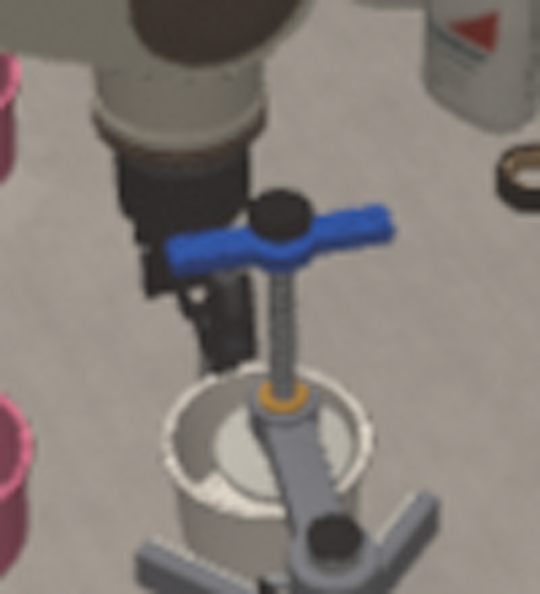

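View pics/t14.png

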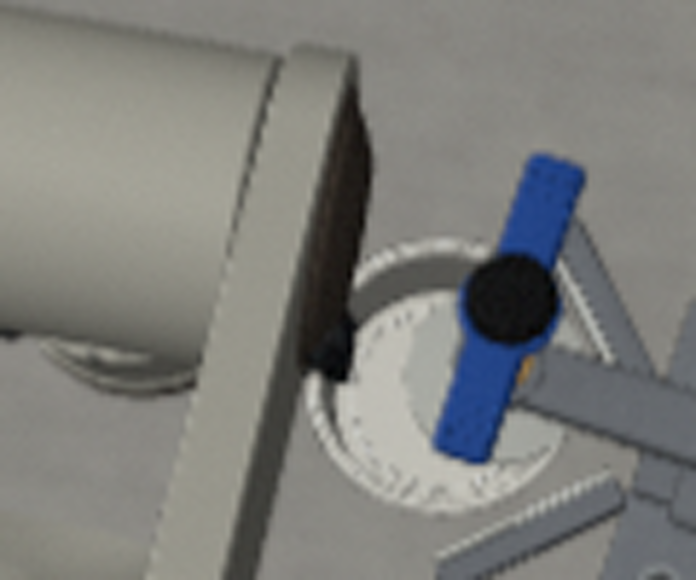

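Call:
{"fn": "play_rows", "kwargs": {
  "series": "0 0 -0.004 0 0; 0 0 -0.008 0 0; 0 0 -0.01 0 0; 0 0 -0.002 0 0; 0 0 0.004 0 0"
}}

```text
time: 9.38
ee_pos: [0.5222, 0.0495, 0.0112]
ee_rot: [[-0.005, -1.0, 0.006], [-0.001, 0.006, 1.0], [-1.0, 0.005, -0.001]]
force: [0.1, 1.0, 0.4]
finger_gap: 0.0858
```

```bash
python3 tub.py .523 -.076; python3 to.py .546 .038 .011 79
```

```text
(np.float32(23.5067), np.float64(0.524), np.float64(-0.07599999999999998)) press-local [-0.011  -0.0009]
(np.float32(27.780685), np.float64(0.521), np.float64(-0.07599999999999998)) press-local [-0.0104 -0.0039]
t 9.48 pos [0.5221 0.0502 0.0112] jaw 89.8 gap 0.0852 F [ 0.5  0.  -0.1] tau [-0.03  0.09  0.01] 
 shift [ 0.     -0.024  -0.0121] turn 0.188 j [ -3.  12. 103.  -0.  66. -93.] tiltcheck [-0.005 -0.001 -1.   ]
```

Call:
{"fn": "play_rows", "kwargs": {
  "series": "0 -0.006 0.004 0.05 0; 0 -0.012 0.004 0.1 0; 0 -0.018 0.002 0.15 0; 0 -0.025 -0.003 0.197 0; 0 -0.025 -0.007 0.197 0"
}}

```text
time: 9.9
ee_pos: [0.5479, 0.0432, 0.011]
ee_rot: [[-0.004, -0.98, 0.201], [-0.001, 0.201, 0.98], [-1.0, 0.004, -0.002]]
force: [-0.3, -0.7, -0.4]
finger_gap: 0.0852
```

```bash
python3 to.py .546 .038 .011 78.4
```

```text
t 9.9 pos [0.5479 0.0432 0.011 ] jaw 78.4 gap 0.0852 F [-0.3 -0.7 -0.4] tau [-0.   -0.03  0.01] 
 shift [ 0.0001  0.0008 -0.0055] turn -0.0 j [ -3.  14. 100.  -0.  66. -82.] tiltcheck [-0.004 -0.001 -1.   ]
```

Call:
{"fn": "play_rows", "kwargs": {
  "series": "0 0 -0.004 0 0; 0 0 -0.008 0 0; 0 0 -0.011 0 0; 0 0 -0.013 0 0; 0 0 -0.015 0 0"
}}

```text
time: 10.32
ee_pos: [0.5447, 0.0283, 0.0112]
ee_rot: [[-0.004, -0.98, 0.201], [-0.001, 0.201, 0.98], [-1.0, 0.004, -0.002]]
force: [0.4, -0.3, 0.4]
finger_gap: 0.0851
```

Call:
{"fn": "play_rows", "kwargs": {
  "series": "0 0 -0.0005 0 0; 0 0 -0.001 0 0; 0 0 -0.0015 0 0; 0 0 -0.002 0 0; 0 0 -0.002 0 0"
}}

```text
time: 10.73
ee_pos: [0.5443, 0.0264, 0.0112]
ee_rot: [[-0.004, -0.98, 0.201], [-0.001, 0.201, 0.98], [-1.0, 0.004, -0.001]]
force: [0.2, -0.0, -0.6]
finger_gap: 0.0852
```

```bash
python3 tub.py .523 -.083; python3 to.py .546 .038 .011 78.4
```

```text
(np.float32(23.75595), np.float64(0.522), np.float64(-0.08299999999999999)) press-local [-0.0037 -0.0015]
(np.float32(25.549967), np.float64(0.519), np.float64(-0.08299999999999999)) press-local [-0.0031 -0.0044]
t 10.83 pos [0.5443 0.0264 0.0111] jaw 78.4 gap 0.0856 F [-0.1  1.2 -0.1] tau [-0.   -0.03 -0.05] 
 shift [0.0001 0.0006 0.0117] turn 0.0 j [ -5.  14. 100.  -0.  66. -84.] tiltcheck [-0.004 -0.001 -1.   ]
```

Call:
{"fn": "play_rows", "kwargs": {
  "series": "0 0 -0.0005 0 0; 0 0 -0.001 0 0; 0 0 -0.0015 0 0; 0 0 -0.0015 0 0; 0 0 -0.0015 0 0"
}}

```text
time: 11.25
ee_pos: [0.5444, 0.0252, 0.0115]
ee_rot: [[-0.003, -0.98, 0.201], [-0.0, 0.201, 0.98], [-1.0, 0.003, -0.001]]
force: [3.0, 5.4, 2.6]
finger_gap: 0.0857
```

```bash
python3 tub.py .523 -.085; python3 to.py .546 .038 .011 78.4;python3 - <<'E'
from h import *
s=imaging.get_image('scene');t=imaging.get_image('top')
crop(s,280,220,350,320,6,'s15.png')
crop(t,280,210,380,310,6,'t15.png')
E
```

```text
(np.float32(23.811958), np.float64(0.522), np.float64(-0.08299999999999999)) press-local [-0.0037 -0.0015]
(np.float32(26.382406), np.float64(0.519), np.float64(-0.08299999999999999)) press-local [-0.0031 -0.0044]
t 11.35 pos [0.5445 0.0252 0.0115] jaw 78.4 gap 0.0854 F [3.  5.  0.8] tau [ 0.52 -0.41  0.12] 
 shift [0.0005 0.0011 0.0128] turn 0.0 j [ -5.  14. 100.  -0.  66. -84.] tiltcheck [-0.003 -0.    -1.   ]
```

View pics/s15.png

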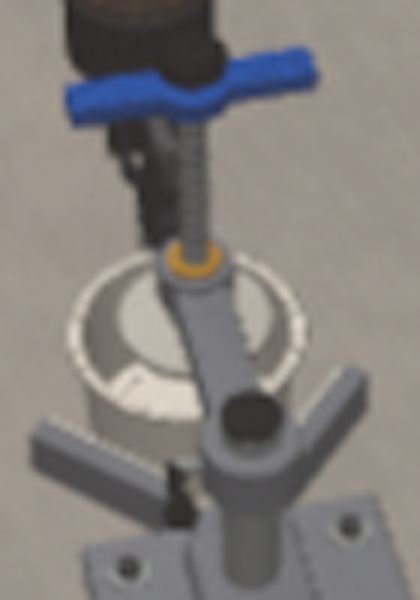

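View pics/t15.png

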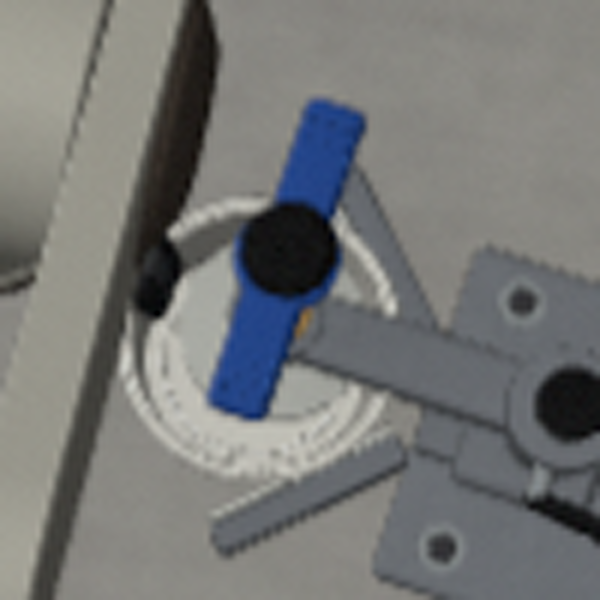

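Call:
{"fn": "play_rows", "kwargs": {
  "series": "0 0 0.004 0 0; -0.005 0 0.006 0 0; -0.009 0 0.006 0 0; -0.009 0 0.003 0 0; -0.009 0 0.0015 0 0"
}}

```text
time: 11.87
ee_pos: [0.5449, 0.0264, 0.0208]
ee_rot: [[-0.003, -0.98, 0.2], [-0.001, 0.2, 0.98], [-1.0, 0.003, -0.001]]
force: [-0.6, -0.3, -0.1]
finger_gap: 0.0852
```

Call:
{"fn": "play_rows", "kwargs": {
  "series": "0 0 -0.001 0 0; 0 0 -0.002 0 0; 0 0 -0.0025 0 0; 0 0 -0.0025 0 0; 0 0 -0.0025 0 0"
}}

```text
time: 12.28
ee_pos: [0.5451, 0.0243, 0.0213]
ee_rot: [[-0.001, -0.98, 0.2], [0.0, 0.2, 0.98], [-1.0, 0.001, 0.0]]
force: [5.4, 7.3, 2.8]
finger_gap: 0.0853
```

```bash
python3 tub.py .523 -.085; python3 to.py .546 .038 .011 78.4;python3 - <<'E'
from h import *
q=np.load('q.npy')
t=imaging.get_image('top');s=imaging.get_image('scene')
c,s_=np.cos(q[2]),np.sin(q[2])
for d,off,n,b,f in((t,q[6:8],'t16.png',(290,220,370,300),8),(s,q[8:10],'s16.png',(280,240,350,310),8)):
    L=[]
    for dd,col in((0,(0,0,255)),(.0035,(0,255,0))):
        L.append((proj(d,circ(q[:2]-dd*np.array([c,s_]),.058,.072,90))-0+off*-1*-1*1,col))
    crop(d,*b,f,n,L)
E
```

```text
(np.float32(23.699066), np.float64(0.522), np.float64(-0.08399999999999999)) press-local [-0.0028 -0.0013]
(np.float32(25.706837), np.float64(0.52), np.float64(-0.08399999999999999)) press-local [-0.0024 -0.0033]
t 12.38 pos [0.5451 0.0244 0.0213] jaw 78.4 gap 0.0852 F [4.9 6.6 3.4] tau [ 0.95 -0.63  0.15] 
 shift [0.0103 0.0018 0.0135] turn 0.001 j [ -6.  13. 100.   0.  67. -84.] tiltcheck [-0.001  0.    -1.   ]
```

View pics/t16.png

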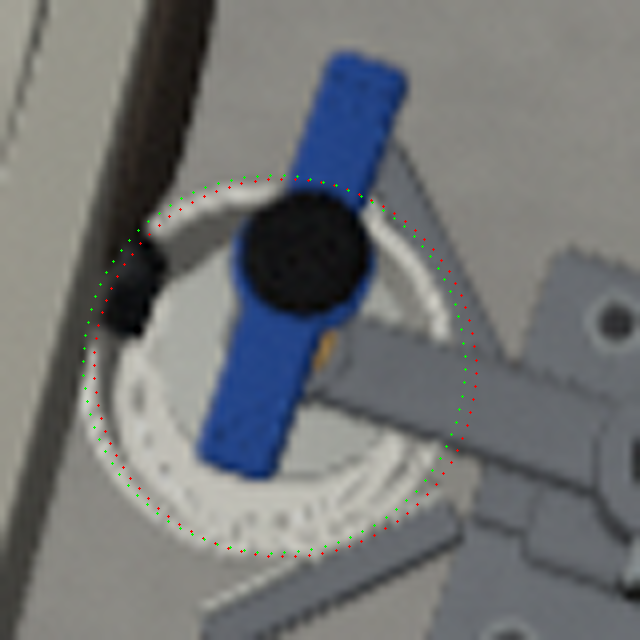

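View pics/s16.png

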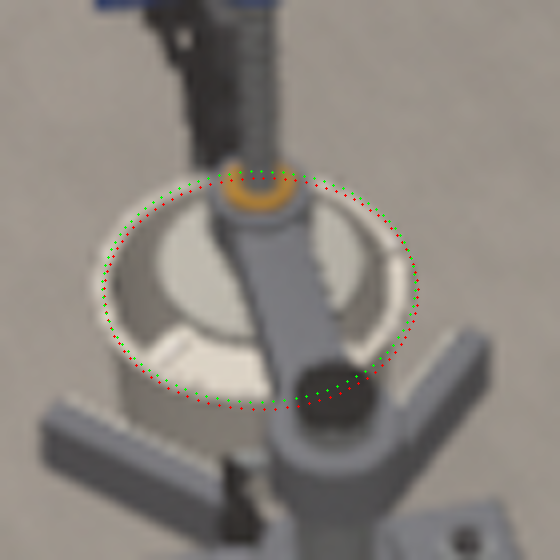

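Call:
{"fn": "play_rows", "kwargs": {
  "series": "0 0 0.01 0 0; 0 0.005 0.025 -0.05 0; 0 0.02 0.028 -0.17 0; 0 0.035 0.028 -0.29 0; 0 0.055 0.022 -0.41 0"
}}

```text
time: 12.9
ee_pos: [0.4954, 0.0579, 0.021]
ee_rot: [[-0.001, -0.977, -0.213], [0.0, -0.213, 0.977], [-1.0, 0.001, 0.001]]
force: [0.3, -0.2, 0.2]
finger_gap: 0.0852
```

```bash
python3 to.py .448 .025 .018 123.4; python3 tub.py .523 -.085;python3 - <<'E'
from h import *
q=np.load('q.npy')
t=imaging.get_image('top');s=imaging.get_image('scene')
crop(t,290,220,370,300,8,'t17.png');crop(s,280,240,350,310,8,'s17.png')
E
```

```text
t 12.9 pos [0.4954 0.0579 0.021 ] jaw 102.3 gap 0.0852 F [ 0.3 -0.2  0.2] tau [-0.02 -0.01  0.05] 
 shift [ 0.003   0.0533 -0.0221] turn -0.368 j [  -2.    8.  106.    0.   66. -105.] tiltcheck [-0.001  0.    -1.   ]
(np.float32(28.011284), np.float64(0.522), np.float64(-0.08399999999999999)) press-local [-0.0028 -0.0013]
(np.float32(24.322771), np.float64(0.52), np.float64(-0.08399999999999999)) press-local [-0.0024 -0.0033]
```

View pics/t17.png

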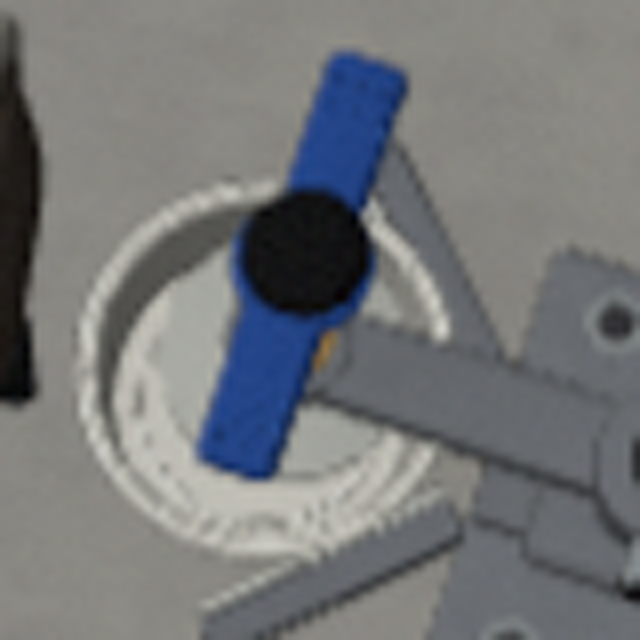

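View pics/s17.png

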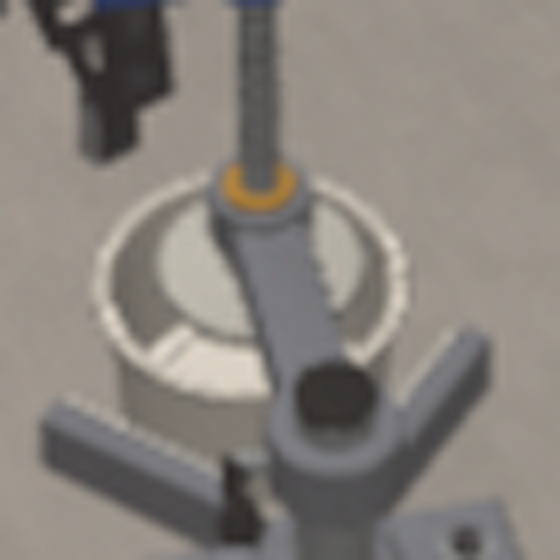

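Call:
{"fn": "play_rows", "kwargs": {
  "series": "0 0.012 0 -0.1 0; 0 0.025 -0.004 -0.2 0; 0 0.04 -0.01 -0.3 0; 0 0.053 -0.018 -0.368 0; 0 0.053 -0.022 -0.368 0"
}}

```text
time: 13.52
ee_pos: [0.4474, 0.024, 0.0214]
ee_rot: [[-0.001, -0.838, -0.545], [0.0, -0.545, 0.838], [-1.0, 0.001, 0.001]]
force: [0.4, -1.0, 1.1]
finger_gap: 0.0854
```

```bash
python3 to.py .459 .0077 .018 123.4; python3 - <<'E'
from h import *
q=np.load('q.npy')
t=imaging.get_image('top');s=imaging.get_image('scene')
crop(t,270,220,370,320,6,'t18.png');crop(s,250,190,350,310,5,'s18.png')
E
```

```text
t 13.52 pos [0.4474 0.024  0.0214] jaw 123.0 gap 0.0854 F [ 0.4 -1.   1.1] tau [-0.    0.02  0.  ] 
 shift [ 0.0034 -0.0008 -0.0201] turn -0.006 j [  -7.    2.  113.   -0.   65. -130.] tiltcheck [-0.001  0.    -1.   ]
```

View pics/t18.png

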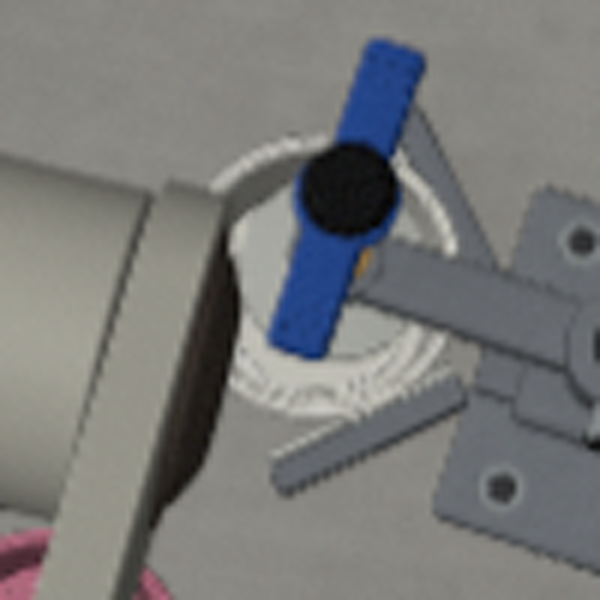

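View pics/s18.png

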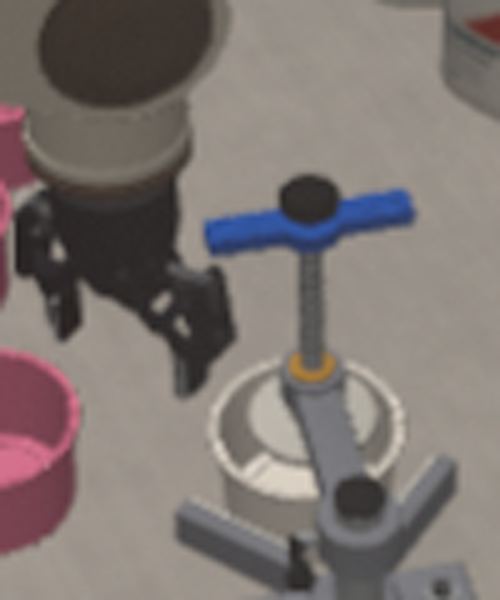

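```bash
python3 - <<'E'
from h import *
t=imaging.get_image('top');s=imaging.get_image('scene')
for z in(.25,.3,.35): print(z,((proj(t,[[.4474,.024,z]])[0]-[270,220])*6).round(), ((proj(s,[[.4474,.024,z]])[0]-[250,190])*5).round(), at_z(t,np.array((238,310))/6+[270,220],z))
E
```

```text
0.25 [-11. 368.] [104. 120.] [ 0.47788396 -0.05720758  0.25      ]
0.3 [-24. 349.] [98. 51.] [ 0.47084801 -0.05823848  0.3       ]
0.35 [-40. 328.] [ 92. -21.] [ 0.46381207 -0.05926937  0.35      ]
```

Call:
{"fn": "play_rows", "kwargs": {
  "series": "0 0 -0.004 0 0; 0 0 -0.008 0 0; 0 0 -0.012 0 0; 0 0 -0.015 0 0; 0 0 -0.017 0 0"
}}

```text
time: 14.13
ee_pos: [0.4588, 0.0102, 0.0215]
ee_rot: [[-0.0, -0.841, -0.541], [0.0, -0.541, 0.841], [-1.0, -0.0, 0.0]]
force: [1.0, 0.6, 0.6]
finger_gap: 0.0857
```

Call:
{"fn": "play_rows", "kwargs": {
  "series": "0 0 -0.001 0 0; 0 0 -0.002 0 0; 0 0 -0.003 0 0; 0 0 -0.003 0 0; 0 0 -0.003 0 0"
}}

```text
time: 14.55
ee_pos: [0.4603, 0.0077, 0.0215]
ee_rot: [[-0.0, -0.841, -0.541], [0.0, -0.541, 0.841], [-1.0, -0.0, 0.0]]
force: [0.4, 0.4, -0.6]
finger_gap: 0.0854
```

```bash
python3 to.py .459 .0077 .018 123.4; python3 tub.py .523 -.085
```

```text
t 14.55 pos [0.4603 0.0077 0.0215] jaw 122.7 gap 0.0854 F [ 0.4  0.4 -0.6] tau [0.02 0.01 0.04] 
 shift [0.0035 0.0011 0.0007] turn -0.012 j [  -9.    3.  111.    0.   66. -131.] tiltcheck [-0.  0. -1.]
(np.float32(16.181288), np.float64(0.523), np.float64(-0.08399999999999999)) press-local [-0.003  -0.0003]
(np.float32(25.541878), np.float64(0.521), np.float64(-0.08399999999999999)) press-local [-0.0026 -0.0023]
```

Call:
{"fn": "play_rows", "kwargs": {
  "series": "0 0 -0.001 0 0; 0 0 -0.0015 0 0; 0 0 -0.002 0 0; 0 0 -0.002 0 0; 0 0 -0.002 0 0"
}}

```text
time: 15.07
ee_pos: [0.4614, 0.006, 0.0216]
ee_rot: [[-0.0, -0.841, -0.541], [0.0, -0.541, 0.841], [-1.0, -0.0, 0.0]]
force: [0.8, -0.1, -0.6]
finger_gap: 0.0852
```

```bash
python3 to.py .459 .0077 .018 123.4; python3 tub.py .523 -.085
```

```text
t 15.07 pos [0.4614 0.006  0.0216] jaw 122.7 gap 0.0852 F [ 0.8 -0.1 -0.6] tau [ 0.01  0.   -0.03] 
 shift [0.0036 0.0011 0.0027] turn -0.012 j [  -9.    4.  111.    0.   66. -132.] tiltcheck [-0.  0. -1.]
(np.float32(15.100184), np.float64(0.524), np.float64(-0.086)) press-local [-0.0012  0.0011]
(np.float32(26.105469), np.float64(0.522), np.float64(-0.086)) press-local [-0.0008 -0.0009]
```

Call:
{"fn": "play_rows", "kwargs": {
  "series": "0 0 -0.0008 0 0; 0 0 -0.0016 0 0; 0 0 -0.002 0 0; 0 0 -0.002 0 0; 0 0 -0.002 0 0"
}}

```text
time: 15.58
ee_pos: [0.4622, 0.0046, 0.0215]
ee_rot: [[-0.001, -0.841, -0.541], [0.001, -0.541, 0.841], [-1.0, 0.0, 0.001]]
force: [-3.2, 4.9, 2.1]
finger_gap: 0.0853
```

```bash
python3 to.py .459 .0077 .018 123.4; python3 tub.py .523 -.085
```

```text
t 15.58 pos [0.4622 0.0046 0.0215] jaw 122.7 gap 0.0853 F [-3.2  4.9  2.1] tau [ 0.46  0.46 -0.08] 
 shift [0.0035 0.0011 0.0043] turn -0.012 j [  -9.    4.  111.    0.   66. -132.] tiltcheck [-0.001  0.001 -1.   ]
(np.float32(15.168338), np.float64(0.525), np.float64(-0.087)) press-local [-0.0004  0.0023]
(np.float32(25.26339), np.float64(0.523), np.float64(-0.087)) press-local [-0.      0.0003]
```

Call:
{"fn": "play_rows", "kwargs": {
  "series": "0 0 0.01 0 0; 0 -0.005 0.022 0.05 0; 0 -0.02 0.028 0.17 0; 0 -0.04 0.028 0.29 0; 0 -0.058 0.026 0.41 0"
}}

```text
time: 16.1
ee_pos: [0.4971, 0.0592, 0.0218]
ee_rot: [[-0.0, -0.988, -0.155], [0.001, -0.155, 0.988], [-1.0, 0.0, 0.001]]
force: [1.1, -0.1, 0.6]
finger_gap: 0.0856
```

```bash
python3 to.py .547 .032 .0215 78.4; python3 tub.py .523 -.085
```

```text
t 16.1 pos [0.4971 0.0592 0.0218] jaw 98.9 gap 0.0856 F [ 1.1 -0.1  0.6] tau [-0.06  0.01 -0.02] 
 shift [ 0.0002 -0.045  -0.0346] turn 0.358 j [  -2.    8.  106.    0.   66. -101.] tiltcheck [-0.     0.001 -1.   ]
(np.float32(29.525602), np.float64(0.525), np.float64(-0.087)) press-local [-0.0004  0.0023]
(np.float32(23.366964), np.float64(0.522), np.float64(-0.087)) press-local [ 0.0002 -0.0007]
```

Call:
{"fn": "play_rows", "kwargs": {
  "series": "0 -0.01 0 0.1 0; 0 -0.022 -0.004 0.2 0; 0 -0.034 -0.012 0.3 0; 0 -0.045 -0.022 0.358 0; 0 -0.045 -0.03 0.358 0"
}}

```text
time: 16.62
ee_pos: [0.5483, 0.0362, 0.0216]
ee_rot: [[0.001, -0.98, 0.201], [0.001, 0.201, 0.98], [-1.0, -0.001, 0.001]]
force: [0.4, -0.2, 0.1]
finger_gap: 0.0854
```

```bash
python3 to.py .546 .0228 .0215 78.4
```

```text
t 16.62 pos [0.5483 0.0362 0.0216] jaw 78.4 gap 0.0854 F [ 0.4 -0.2  0.1] tau [-0.03 -0.   -0.  ] 
 shift [ 0.     -0.0005 -0.0136] turn 0.0 j [ -4.  13.  99.   0.  67. -83.] tiltcheck [ 0.001  0.001 -1.   ]
```

Call:
{"fn": "play_rows", "kwargs": {
  "series": "0 0 -0.004 0 0; 0 0 -0.007 0 0; 0 0 -0.009 0 0; 0 0 -0.011 0 0; 0 0 -0.012 0 0"
}}

```text
time: 17.03
ee_pos: [0.5454, 0.0244, 0.0217]
ee_rot: [[0.001, -0.98, 0.2], [0.001, 0.2, 0.98], [-1.0, -0.001, 0.001]]
force: [0.3, -0.5, -0.1]
finger_gap: 0.0848
```

Call:
{"fn": "play_rows", "kwargs": {
  "series": "0 0 -0.0005 0 0; 0 0 -0.001 0 0; 0 0 -0.0015 0 0; 0 0 -0.0015 0 0; 0 0 -0.0015 0 0"
}}

```text
time: 17.45
ee_pos: [0.5451, 0.0231, 0.0217]
ee_rot: [[0.001, -0.98, 0.2], [0.001, 0.2, 0.98], [-1.0, -0.0, 0.001]]
force: [0.5, 0.6, 0.6]
finger_gap: 0.0854
```

```bash
python3 to.py .546 .0228 .0215 78.4;python3 tub.py .523 -.085
```

```text
t 17.45 pos [0.5451 0.0231 0.0217] jaw 78.5 gap 0.0854 F [0.5 0.6 0.6] tau [ 0.    0.02 -0.01] 
 shift [ 0.0002 -0.0009 -0.0001] turn 0.002 j [ -6.  13. 100.   0.  67. -84.] tiltcheck [ 0.001  0.001 -1.   ]
(np.float32(25.735031), np.float64(0.525), np.float64(-0.087)) press-local [-0.0004  0.0023]
(np.float32(24.52259), np.float64(0.522), np.float64(-0.087)) press-local [ 0.0002 -0.0007]
```

Call:
{"fn": "play_rows", "kwargs": {
  "series": "0 0 -0.0007 0 0; 0 0 -0.0014 0 0; 0 0 -0.002 0 0; 0 0 -0.002 0 0; 0 0 -0.002 0 0"
}}

```text
time: 17.97
ee_pos: [0.5447, 0.0217, 0.0218]
ee_rot: [[0.001, -0.98, 0.2], [0.002, 0.2, 0.98], [-1.0, -0.0, 0.002]]
force: [-1.4, 7.7, 3.5]
finger_gap: 0.0852
```

```bash
python3 to.py .546 .0228 .0215 78.4;python3 tub.py .523 -.085
```

```text
t 17.97 pos [0.5447 0.0217 0.0218] jaw 78.5 gap 0.0852 F [-1.4  7.7  3.5] tau [ 0.88  0.18 -0.13] 
 shift [ 0.0003 -0.001   0.0013] turn 0.002 j [ -6.  13. 100.   0.  67. -84.] tiltcheck [ 0.001  0.002 -1.   ]
(np.float32(24.44127), np.float64(0.525), np.float64(-0.088)) press-local [0.0006 0.0025]
(np.float32(24.55197), np.float64(0.522), np.float64(-0.087)) press-local [ 0.0002 -0.0007]
```

Call:
{"fn": "play_rows", "kwargs": {
  "series": "0 0 0.005 0 0; 0 0 0.02 0 0; 0 0 0.05 0 0; -0.03 0 0.06 0.05 0.5; -0.07 0 0.06 0.15 1"
}}

```text
time: 18.48
ee_pos: [0.555, 0.0825, 0.0898]
ee_rot: [[-0.005, -0.939, 0.343], [0.002, 0.343, 0.939], [-1.0, 0.006, 0.0]]
force: [0.9, 0.1, -0.7]
finger_gap: 0.0641
```

Call:
{"fn": "play_rows", "kwargs": {
  "series": "-0.04 0 0 0.12 1; -0.08 0 0 0.24 1; -0.12 0 0 0.36 1; -0.16 0 0 0.48 1; -0.2 0 0 0.6 1"
}}

```text
time: 18.9
ee_pos: [0.5556, 0.0822, 0.2919]
ee_rot: [[-0.005, -0.577, 0.817], [0.002, 0.817, 0.577], [-1.0, 0.004, -0.003]]
force: [1.4, -0.6, -1.3]
finger_gap: 0.0006
```

```bash
python3 to.py .5225 -.088 .30 -11.6;python3 tub.py .523 -.085; python3 - <<'E'
from h import *
t=imaging.get_image('top');s=imaging.get_image('scene')
crop(t,270,200,390,310,6,'t19.png');crop(s,260,130,350,310,3.3,'s19.png')
E
```

```text
t 18.9 pos [0.5556 0.0822 0.2919] jaw 35.2 gap 0.0006 F [ 1.4 -0.6 -1.3] tau [0.01 0.01 0.03] 
 shift [-0.0082 -0.12   -0.1252] turn 0.817 j [  0.   6.  75.   0.  98. -35.] tiltcheck [-0.005  0.002 -1.   ]
(np.float32(29.189053), np.float64(0.525), np.float64(-0.087)) press-local [-0.0004  0.0023]
(np.float32(22.94246), np.float64(0.522), np.float64(-0.087)) press-local [ 0.0002 -0.0007]
```

View pics/t19.png

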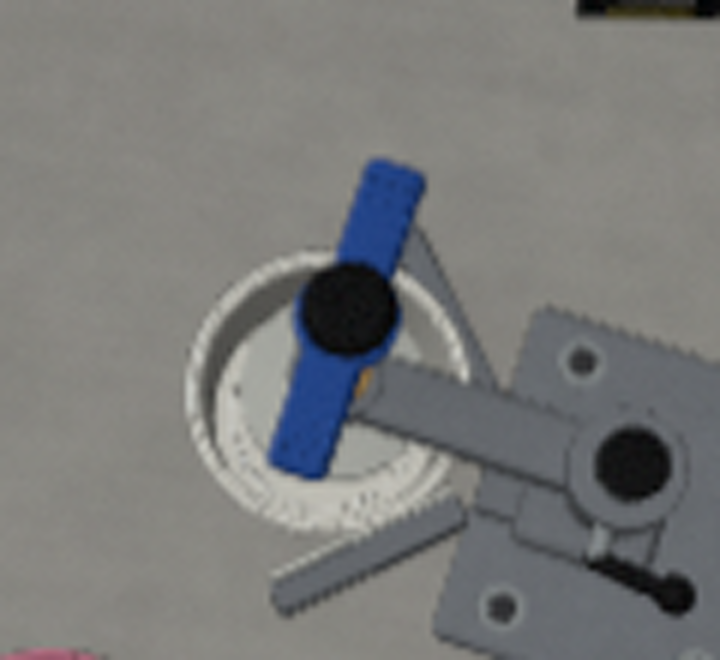

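View pics/s19.png

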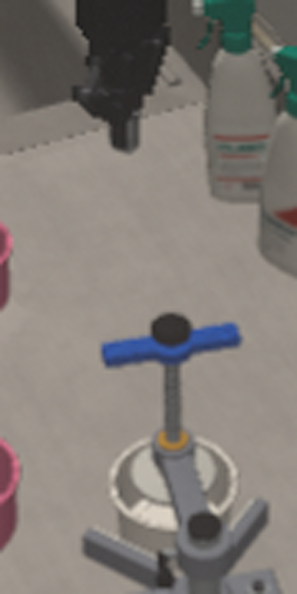

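Call:
{"fn": "play_rows", "kwargs": {
  "series": "-0.008 -0.024 -0.025 0.12 1; -0.008 -0.048 -0.05 0.24 1; -0.008 -0.072 -0.075 0.36 1; -0.008 -0.096 -0.1 0.48 1; -0.008 -0.12 -0.125 0.6 1"
}}

```text
time: 19.52
ee_pos: [0.5236, -0.0894, 0.297]
ee_rot: [[-0.005, -0.016, 1.0], [0.003, 1.0, 0.016], [-1.0, 0.003, -0.005]]
force: [0.8, -0.6, -1.2]
finger_gap: 0.0
```

Call:
{"fn": "play_rows", "kwargs": {
  "series": "0 0 0 0.11 1; 0 0 0 0.215 1; 0 0 0 0.215 1"
}}

```text
time: 19.77
ee_pos: [0.5232, -0.09, 0.2955]
ee_rot: [[-0.007, 0.203, 0.979], [0.003, 0.979, -0.203], [-1.0, 0.002, -0.008]]
force: [-0.6, -0.6, -0.3]
finger_gap: -0.0
```

```bash
python3 to.py .5225 -.088 .265 -11.6; python3 - <<'E'
from h import *
t=imaging.get_image('top');s=imaging.get_image('scene')
crop(t,260,180,400,320,4,'t20.png');crop(s,250,100,370,260,4,'s20.png')
E
```

```text
t 19.77 pos [ 0.5232 -0.09    0.2955] jaw -11.7 gap -0.0 F [-0.6 -0.6 -0.3] tau [0.03 0.04 0.02] 
 shift [ 0.0305  0.0018 -0.0008] turn -0.002 j [-18.   3.  79.   0.  99.  -6.] tiltcheck [-0.007  0.003 -1.   ]
```

View pics/s20.png

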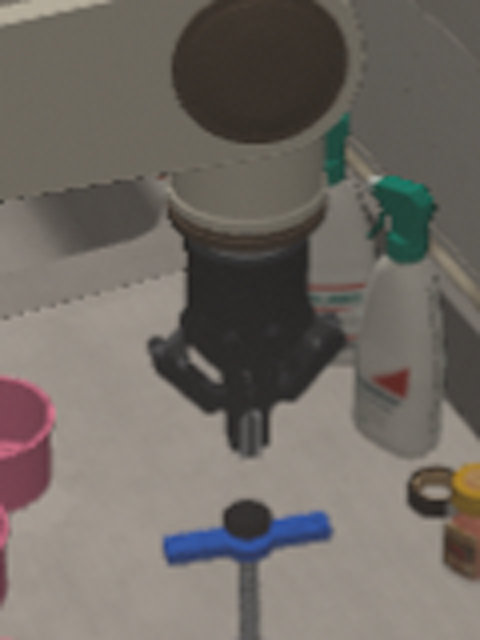

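View pics/t20.png

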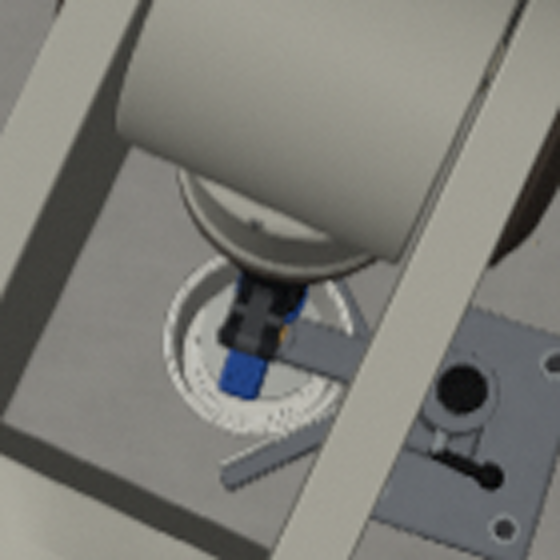

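Call:
{"fn": "play_rows", "kwargs": {
  "series": "0.01 0.002 -0.001 0 1; 0.02 0.002 -0.001 0 1; 0.03 0.002 -0.001 0 1; 0.036 0.002 -0.001 0 1; 0.04 0.002 -0.001 0 1"
}}

```text
time: 20.28
ee_pos: [0.5222, -0.0867, 0.2546]
ee_rot: [[-0.008, 0.192, 0.981], [0.003, 0.981, -0.192], [-1.0, 0.002, -0.009]]
force: [-0.5, -0.1, 0.0]
finger_gap: -0.0001
```

```bash
python3 to.py .5225 -.088 .235 -11.6; python3 - <<'E'
from h import *
s=imaging.get_image('scene')
crop(s,270,180,350,260,7,'s21.png')
E
```

```text
t 20.28 pos [ 0.5222 -0.0867  0.2546] jaw -11.1 gap -0.0001 F [-0.5 -0.1  0. ] tau [-0.05 -0.02  0.01] 
 shift [ 0.0195 -0.0013  0.0007] turn 0.009 j [-18.   3.  83.   0.  94.  -7.] tiltcheck [-0.008  0.003 -1.   ]
```

View pics/s21.png

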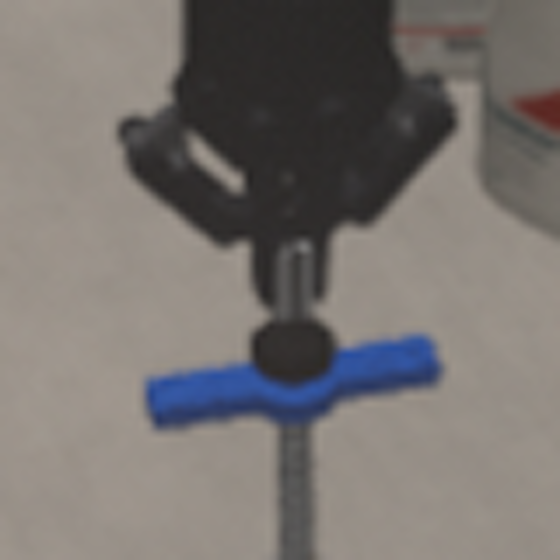

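Call:
{"fn": "play_rows", "kwargs": {
  "series": "0.003 -0.001 0 0 1; 0.006 -0.001 0 0 1; 0.009 -0.001 0 0 1; 0.012 -0.001 0 0 1; 0.014 -0.001 0 0 1"
}}

```text
time: 20.75
ee_pos: [0.5219, -0.0877, 0.2401]
ee_rot: [[-0.008, 0.193, 0.981], [0.004, 0.981, -0.192], [-1.0, 0.002, -0.009]]
force: [0.4, 0.2, 4.8]
finger_gap: -0.0001
```

Call:
{"fn": "play_rows", "kwargs": {
  "series": "0.002 0 0 0 1; 0.004 0 0 0 1; 0.006 0 0 0 1; 0.008 0 0 0 1; 0.01 0 0 0 1"
}}

```text
time: 21.17
ee_pos: [0.522, -0.0877, 0.2304]
ee_rot: [[-0.008, 0.193, 0.981], [0.003, 0.981, -0.192], [-1.0, 0.002, -0.008]]
force: [-1.8, 0.8, 4.5]
finger_gap: -0.0
```

```bash
python3 to.py .5225 -.088 .165 -11.6; python3 - <<'E'
from h import *
s=imaging.get_image('scene')
crop(s,270,180,350,280,6,'s22.png')
E
```

```text
t 21.17 pos [ 0.522  -0.0877  0.2304] jaw -11.1 gap -0.0 F [-1.8  0.8  4.5] tau [-0.    0.13  0.03] 
 shift [ 0.0654 -0.0003  0.0011] turn 0.009 j [-18.   3.  86.   0.  91.  -7.] tiltcheck [-0.008  0.003 -1.   ]
```

View pics/s22.png

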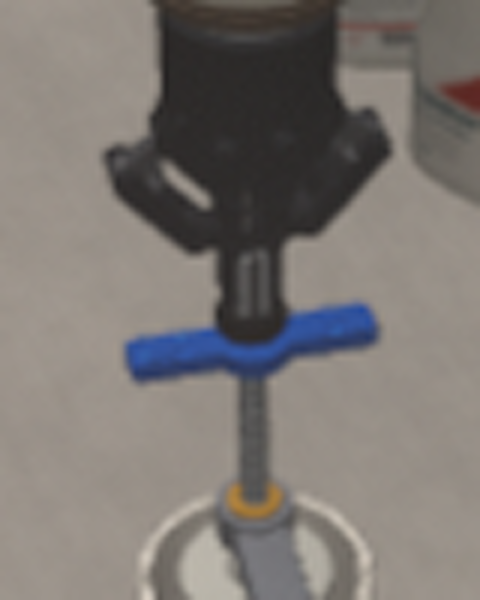

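Call:
{"fn": "play_rows", "kwargs": {
  "series": "0.004 0 0 0 1; 0.008 0 0 0 1; 0.012 0 0 0 1; 0.016 0 0 0 1; 0.02 0 0 0 1"
}}

```text
time: 21.63
ee_pos: [0.522, -0.0877, 0.2102]
ee_rot: [[-0.007, 0.193, 0.981], [0.003, 0.981, -0.193], [-1.0, 0.002, -0.007]]
force: [-0.2, -0.7, 5.1]
finger_gap: -0.0
```

Call:
{"fn": "play_rows", "kwargs": {
  "series": "0.004 0 0 0 1; 0.008 0 0 0 1; 0.012 0 0 0 1; 0.016 0 0 0 1; 0.02 0 0 0 1"
}}

```text
time: 22.05
ee_pos: [0.522, -0.0877, 0.1904]
ee_rot: [[-0.006, 0.192, 0.981], [0.003, 0.981, -0.192], [-1.0, 0.001, -0.007]]
force: [-1.0, -0.3, 4.0]
finger_gap: 0.0003
```

Call:
{"fn": "play_rows", "kwargs": {
  "series": "0.003 0 0 0 1; 0.006 0 0 0 1; 0.009 0 0 0 1; 0.012 0 0 0 1; 0.014 0 0 0 1"
}}

```text
time: 22.47
ee_pos: [0.522, -0.0877, 0.1764]
ee_rot: [[-0.006, 0.193, 0.981], [0.003, 0.981, -0.192], [-1.0, 0.001, -0.006]]
force: [-0.6, 1.1, 4.7]
finger_gap: 0.0001
```

```bash
python3 to.py .5225 -.088 .165 -11.6; python3 - <<'E'
from h import *
s=imaging.get_image('scene')
crop(s,270,200,350,300,6,'s23.png')
E
```

```text
t 22.47 pos [ 0.522  -0.0877  0.1764] jaw -11.1 gap 0.0001 F [-0.6  1.1  4.7] tau [-0.01  0.05  0.  ] 
 shift [ 0.0114 -0.0002  0.0006] turn 0.009 j [-18.   4.  91.   0.  85.  -7.] tiltcheck [-0.006  0.003 -1.   ]
```

View pics/s23.png

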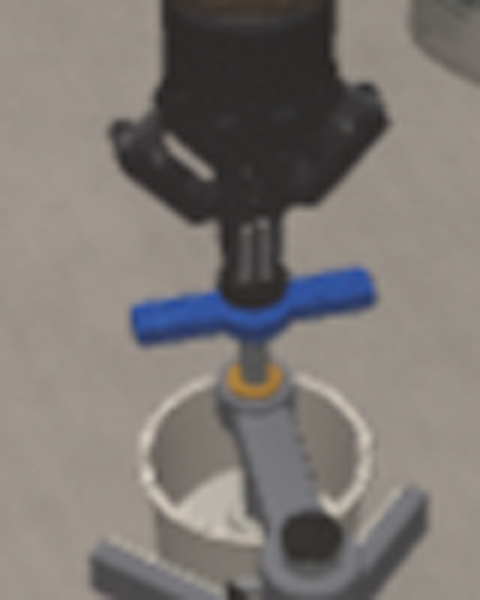

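Call:
{"fn": "play_rows", "kwargs": {
  "series": "0.0015 0 0 0 1; 0.003 0 0 0 1; 0.0045 0 0 0 1; 0.006 0 0 0 1; 0.007 0 0 0 1"
}}

```text
time: 22.93
ee_pos: [0.522, -0.0877, 0.1691]
ee_rot: [[-0.006, 0.193, 0.981], [0.003, 0.981, -0.192], [-1.0, 0.001, -0.006]]
force: [-0.1, -1.2, 4.5]
finger_gap: 0.0
```

Call:
{"fn": "play_rows", "kwargs": {
  "series": "0.0006 0 0 0 1; 0.0012 0 0 0 1; 0.0018 0 0 0 1; 0.0024 0 0 0 1"
}}

```text
time: 23.27
ee_pos: [0.522, -0.0877, 0.1668]
ee_rot: [[-0.006, 0.193, 0.981], [0.003, 0.981, -0.192], [-1.0, 0.001, -0.006]]
force: [-1.3, -0.3, 4.4]
finger_gap: 0.0002
```

Call:
{"fn": "play_rows", "kwargs": {
  "series": "0.0005 0 0 0 1; 0.001 0 0 0 1; 0.0015 0 0 0 1; 0.0015 0 0 0 1"
}}

```text
time: 23.6
ee_pos: [0.522, -0.0877, 0.1652]
ee_rot: [[-0.006, 0.193, 0.981], [0.003, 0.981, -0.192], [-1.0, 0.001, -0.006]]
force: [0.1, 0.1, 2.8]
finger_gap: -0.0003
```

Call:
{"fn": "play_rows", "kwargs": {
  "series": "0.0005 0 0 0 1; 0.001 0 0 0 1; 0.001 0 0 0 1"
}}

```text
time: 23.85
ee_pos: [0.5221, -0.0878, 0.1649]
ee_rot: [[-0.005, 0.193, 0.981], [0.002, 0.981, -0.193], [-1.0, 0.001, -0.006]]
force: [-2.8, 0.2, 12.5]
finger_gap: -0.0001
```

Call:
{"fn": "play_rows", "kwargs": {
  "series": "-0.001 0 0 0 1; -0.01 0 0 0 1; -0.03 0 0 0 1; -0.06 0 0 0 0.2; -0.09 0 0 0 0.2"
}}

```text
time: 24.27
ee_pos: [0.522, -0.0878, 0.2559]
ee_rot: [[-0.007, 0.192, 0.981], [0.003, 0.981, -0.192], [-1.0, 0.002, -0.007]]
force: [-0.0, -0.1, 0.2]
finger_gap: 0.0235
```

Call:
{"fn": "play_rows", "kwargs": {
  "series": "0 0 0 0 0.1; 0 0 0 0 0.1; 0 0 0 0 0.1; 0 0 0 0 0.1"
}}

```text
time: 24.6
ee_pos: [0.5217, -0.0877, 0.2548]
ee_rot: [[-0.008, 0.192, 0.981], [0.003, 0.981, -0.192], [-1.0, 0.002, -0.009]]
force: [-0.5, -0.1, -0.5]
finger_gap: 0.0722
```

```bash
python3 to.py .5225 -.088 .255 -11.6; python3 - <<'E'
from h import *
s=imaging.get_image('scene');t=imaging.get_image('top')
crop(s,250,130,360,310,4,'s24.png');crop(t,270,200,390,310,6,'t24.png')
E
```

```text
t 24.6 pos [ 0.5217 -0.0877  0.2548] jaw -11.1 gap 0.0722 F [-0.5 -0.1 -0.5] tau [ 0.04 -0.01  0.04] 
 shift [-0.0002 -0.0002  0.0008] turn 0.009 j [-18.   3.  84.   0.  94.  -7.] tiltcheck [-0.008  0.003 -1.   ]
```

View pics/s24.png

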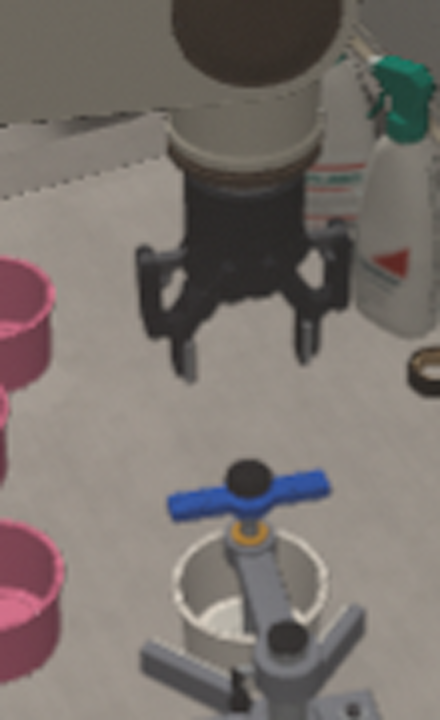

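View pics/t24.png

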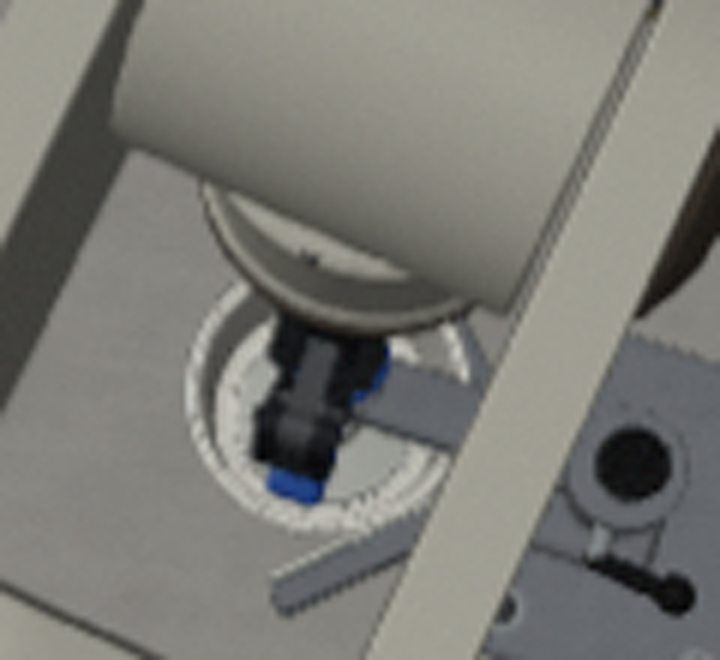

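Call:
{"fn": "play_rows", "kwargs": {
  "series": "0.025 0 0.001 0.009 0.1; 0.05 0 0.001 0.009 0.1; 0.075 0 0.001 0.009 0.1; 0.1 0 0.001 0.009 0.1; 0.112 0 0.001 0.009 0.1"
}}

```text
time: 25.12
ee_pos: [0.5204, -0.0871, 0.1394]
ee_rot: [[-0.012, 0.201, 0.979], [0.005, 0.98, -0.201], [-1.0, 0.002, -0.013]]
force: [-0.2, -0.6, -0.7]
finger_gap: 0.077
```

```bash
python3 to.py .5225 -.088 .125 -11.6; python3 - <<'E'
from h import *
s=imaging.get_image('scene');t=imaging.get_image('top')
crop(s,260,190,360,310,6,'s25.png')
E
```

```text
t 25.12 pos [ 0.5204 -0.0871  0.1394] jaw -11.6 gap 0.077 F [-0.2 -0.6 -0.7] tau [0.02 0.04 0.01] 
 shift [ 0.0144 -0.0005  0.0024] turn -0.0 j [-18.   5.  94.   0.  81.  -6.] tiltcheck [-0.012  0.005 -1.   ]
```

View pics/s25.png

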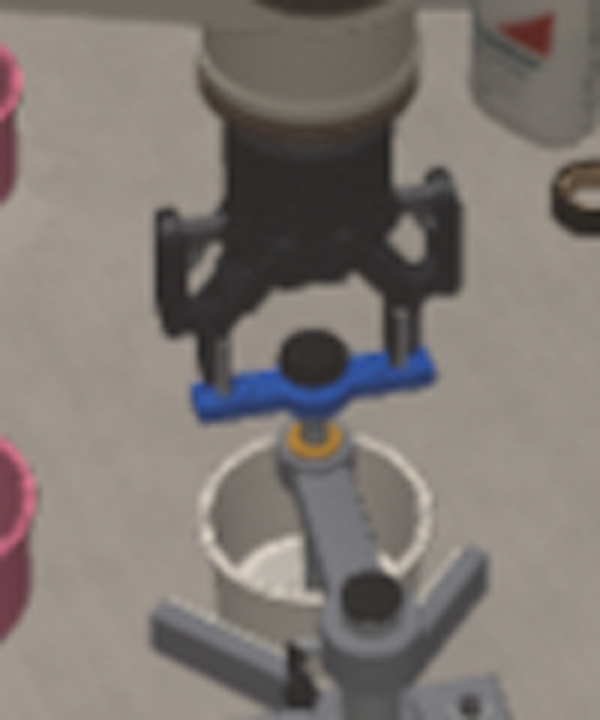

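Call:
{"fn": "play_rows", "kwargs": {
  "series": "0.002 0 0.002 0 0.1; 0.004 0 0.002 0 0.1; 0.006 0 0.002 0 0.1; 0.008 0 0.002 0 0.1; 0.01 0 0.002 0 0.1"
}}

```text
time: 25.63
ee_pos: [0.523, -0.0877, 0.1315]
ee_rot: [[-0.01, 0.201, 0.979], [0.004, 0.98, -0.201], [-1.0, 0.002, -0.011]]
force: [1.1, 0.4, 2.0]
finger_gap: 0.0765
```

Call:
{"fn": "play_rows", "kwargs": {
  "series": "0.002 0 0 0 0.1; 0.004 0 0 0 0.1; 0.006 0 0 0 0.1; 0.008 0 0 0 0.1; 0.01 0 0 0 0.1"
}}

```text
time: 26.05
ee_pos: [0.523, -0.0877, 0.1213]
ee_rot: [[-0.01, 0.201, 0.979], [0.004, 0.98, -0.201], [-1.0, 0.002, -0.011]]
force: [1.9, -0.4, 2.5]
finger_gap: 0.0768
```

```bash
python3 to.py .5225 -.088 .107 -11.6; python3 - <<'E'
from h import *
s=imaging.get_image('scene');t=imaging.get_image('top')
crop(s,270,210,360,300,6,'s26.png')
E
```

```text
t 26.05 pos [ 0.523  -0.0877  0.1213] jaw -11.6 gap 0.0768 F [ 1.9 -0.4  2.5] tau [-0.11 -0.32 -0.  ] 
 shift [ 0.0143 -0.0004 -0.0003] turn -0.0 j [-18.   6.  95.   0.  79.  -6.] tiltcheck [-0.01   0.004 -1.   ]
```

View pics/s26.png

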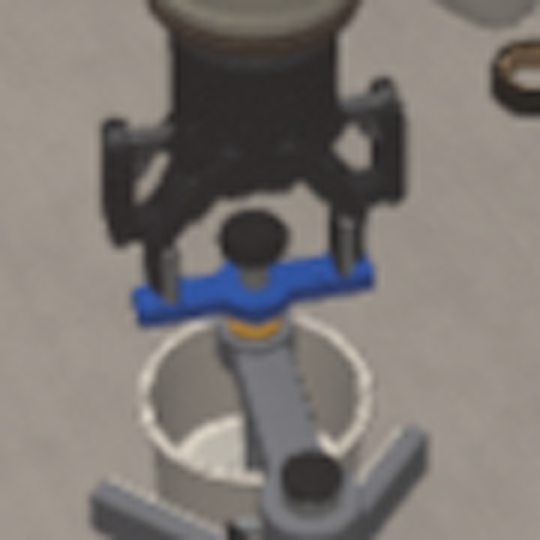

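Call:
{"fn": "play_rows", "kwargs": {
  "series": "0.001 0 0 0 0.1; 0.002 0 0 0 0.1; 0.003 0 0 0 0.1; 0.004 0 0 0 0.1"
}}

```text
time: 26.48
ee_pos: [0.5228, -0.0876, 0.117]
ee_rot: [[-0.011, 0.201, 0.979], [0.004, 0.98, -0.201], [-1.0, 0.002, -0.012]]
force: [0.9, 0.1, 1.8]
finger_gap: 0.0767
```

Call:
{"fn": "play_rows", "kwargs": {
  "series": "0.0007 0 0 0 0.1; 0.0014 0 0 0 0.1; 0.002 0 0 0 0.1; 0.002 0 0 0 0.1"
}}

```text
time: 26.82
ee_pos: [0.5227, -0.0876, 0.1149]
ee_rot: [[-0.011, 0.201, 0.979], [0.004, 0.98, -0.201], [-1.0, 0.002, -0.012]]
force: [0.0, 0.6, 0.9]
finger_gap: 0.0767
```

Call:
{"fn": "play_rows", "kwargs": {
  "series": "0.0007 0 0 0 0.1; 0.0014 0 0 0 0.1; 0.002 0 0 0 0.1; 0.002 0 0 0 0.1"
}}

```text
time: 27.15
ee_pos: [0.5227, -0.0876, 0.1127]
ee_rot: [[-0.011, 0.201, 0.979], [0.004, 0.98, -0.201], [-1.0, 0.002, -0.012]]
force: [1.3, 0.3, 1.2]
finger_gap: 0.0762
```

```bash
python3 to.py .5225 -.088 .107 -11.6; python3 - <<'E'
from h import *
s=imaging.get_image('scene');t=imaging.get_image('top')
crop(s,270,210,360,300,6,'s27.png')
E
```

```text
t 27.15 pos [ 0.5227 -0.0876  0.1127] jaw -11.6 gap 0.0762 F [1.3 0.3 1.2] tau [-0.04 -0.17 -0.02] 
 shift [ 0.0057 -0.0005 -0.    ] turn -0.0 j [-18.   7.  96.   0.  78.  -6.] tiltcheck [-0.011  0.004 -1.   ]
```

View pics/s27.png

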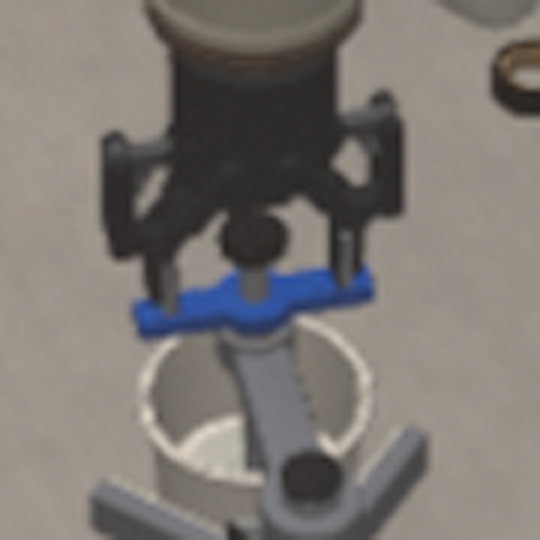

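Call:
{"fn": "play_rows", "kwargs": {
  "series": "0.0006 0 0 0 0.1; 0.0012 0 0 0 0.1; 0.0015 0 0 0 0.1; 0.0015 0 0 0 0.1"
}}

```text
time: 27.58
ee_pos: [0.5226, -0.0875, 0.1112]
ee_rot: [[-0.011, 0.201, 0.979], [0.004, 0.98, -0.201], [-1.0, 0.002, -0.012]]
force: [0.8, -0.3, 1.1]
finger_gap: 0.0771
```

Call:
{"fn": "play_rows", "kwargs": {
  "series": "0.0006 0 0 0 0.1; 0.0012 0 0 0 0.1; 0.0012 0 0 0 0.1"
}}

```text
time: 27.83
ee_pos: [0.5225, -0.0875, 0.1099]
ee_rot: [[-0.011, 0.201, 0.979], [0.004, 0.98, -0.201], [-1.0, 0.002, -0.012]]
force: [1.1, -0.5, 1.3]
finger_gap: 0.0769
```

Call:
{"fn": "play_rows", "kwargs": {
  "series": "0.0006 0 0 0 0.1; 0.0012 0 0 0 0.1; 0.0012 0 0 0 0.1"
}}

```text
time: 28.08
ee_pos: [0.5225, -0.0875, 0.1085]
ee_rot: [[-0.012, 0.201, 0.979], [0.004, 0.98, -0.201], [-1.0, 0.002, -0.012]]
force: [1.6, -0.5, 0.7]
finger_gap: 0.0767
```

Call:
{"fn": "play_rows", "kwargs": {
  "series": "0.0006 0 0 0 0.1; 0.0012 0 0 0 0.1; 0.0012 0 0 0 0.1"
}}

```text
time: 28.33
ee_pos: [0.5227, -0.0875, 0.1081]
ee_rot: [[-0.011, 0.201, 0.979], [0.004, 0.98, -0.201], [-1.0, 0.002, -0.011]]
force: [-2.9, 1.4, 11.4]
finger_gap: 0.0772
```

```bash
python3 - <<'E'
from h import *
s=imaging.get_image('scene');t=imaging.get_image('top')
crop(s,275,220,345,290,8,'s28.png')
E
```

```text
(no output)
```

View pics/s28.png

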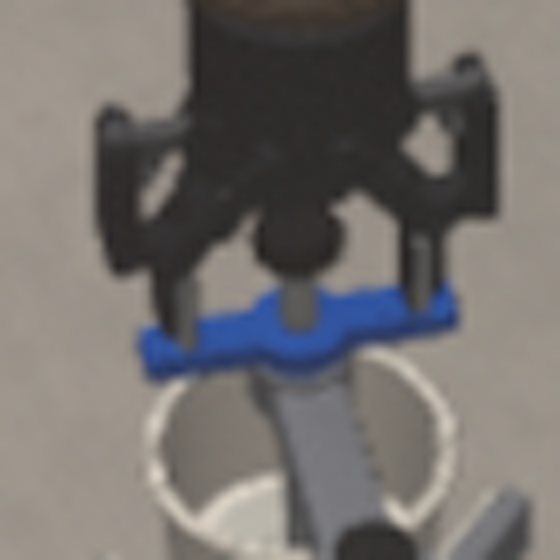

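Call:
{"fn": "play_rows", "kwargs": {
  "series": "-0.001 0 0 0 0.1; -0.008 0 0 0 0.1; -0.03 0 0 0 0.1; -0.06 0 0 0 0.1; -0.1 0 0 0 0.1"
}}

```text
time: 28.85
ee_pos: [0.5226, -0.0876, 0.2075]
ee_rot: [[-0.015, 0.201, 0.979], [0.005, 0.98, -0.201], [-1.0, 0.002, -0.015]]
force: [0.6, -0.0, -0.2]
finger_gap: 0.0769
```

Call:
{"fn": "play_rows", "kwargs": {
  "series": "-0.03 0.04 0 0 0.1; -0.06 0.08 0 0 0.1; -0.08 0.12 0 0 0.1; -0.08 0.16 0 0 0.1; -0.08 0.2 0 0 0.1"
}}

```text
time: 29.27
ee_pos: [0.5614, 0.0956, 0.2898]
ee_rot: [[-0.012, 0.202, 0.979], [0.005, 0.979, -0.202], [-1.0, 0.003, -0.013]]
force: [0.8, -1.1, -0.7]
finger_gap: 0.0768
```

```bash
python3 to.py .5225 -.088 .107 -11.6; cat > fin.py <<'E'
from h import *
from fit2 import W
q=np.load('q.npy')
s=imaging.get_image('scene');t=imaging.get_image('top')
G=(0,255,0);Rr=(0,0,255)
for d,off,n,b,f in((s,q[8:10],'sF.png',(275,220,355,310),6.5),(t,q[6:8],'tF.png',(280,200,380,300),6.5)):
    L=[(proj(d,circ(q,.017,.187))+off,Rr)]
    L.append((proj(d,[W(q,(sx*.011,y,.140)) for sx in(1,-1) for y in np.linspace(-.058,.058,30)])+off,G))
    L.append((proj(d,circ(q,.058,.072,60))+off,(255,0,255)))
    crop(d,*b,f,n,L); crop(d,*b,f,'c'+n)
cv2.imwrite('pics/fullF.png',s['frame'][:,:,::-1]);cv2.imwrite('pics/fullT.png',t['frame'][:,:,::-1])
E
python3 fin.py >/dev/null; python3 tub.py .523 -.087
```

```text
t 29.27 pos [0.5614 0.0956 0.2898] jaw -11.7 gap 0.0768 F [ 0.8 -1.1 -0.7] tau [-0.02 -0.03  0.02] 
 shift [ 0.1822 -0.1883  0.0013] turn -0.001 j [ 2.  8. 74.  0. 99. 13.] tiltcheck [-0.012  0.005 -1.   ]
(np.float32(29.575092), np.float64(0.524), np.float64(-0.08699999999999998)) press-local [-0.0002  0.0013]
(np.float32(22.093815), np.float64(0.522), np.float64(-0.08699999999999998)) press-local [ 0.0002 -0.0007]
```

View pics/sF.png

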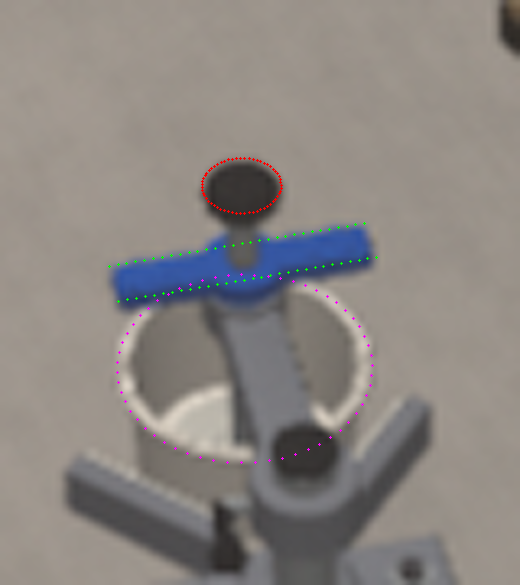

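View pics/csF.png

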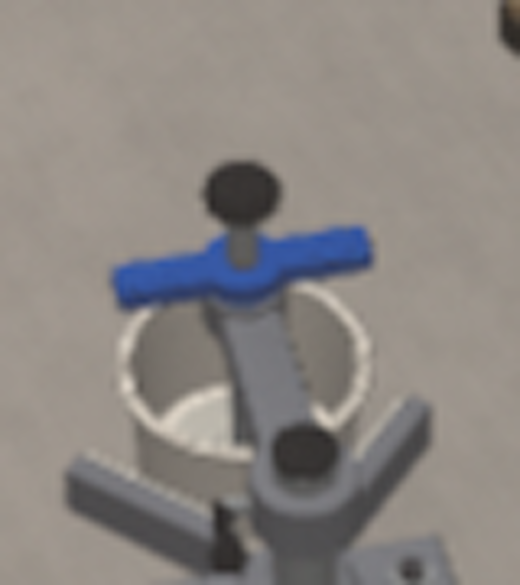

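View pics/tF.png

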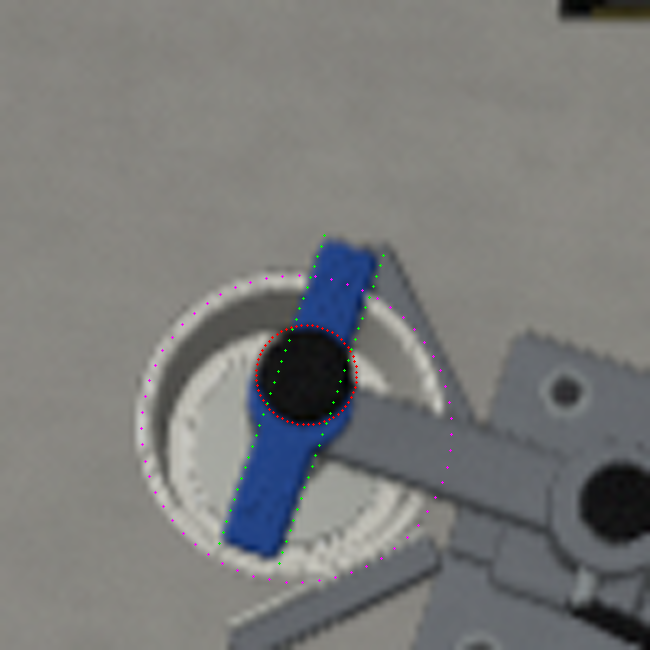

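View pics/fullT.png

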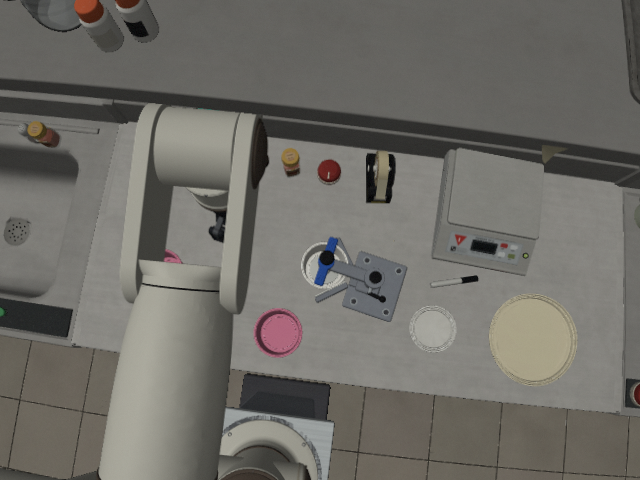

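```bash
python3 -c "
from rig import workorder; print(workorder.finish_job())"
```

```text
the job is handed in; nothing more can be done
None
```

I set the depth stop and handed the job in at about 29 s of the 58 s allowed; no verdict came back.

**What I did**
- **Tub:** I pushed it up to the press. It first stopped against only one jaw, so I slid it along that jaw to the other one, then pushed it straight in. The last push gave a reaction of about 8 N on the finger, in a direction consistent with both jaws carrying load.
- **Rod:** I lowered it by the knob at about 4–5 N until the force jumped to 12.5 N, which I took as the foot reaching the tub floor, and stopped there.
- **Stop bar:** I slid it down with one finger on each wing until the force jumped to about 11 N, as it sat on the guide.

**Last checks**
- The arm was clear of the press when I handed in.
- Both cameras put the tub within about 1.5 mm of the rod axis, upright.
- The knob top matched the expected 187 mm and the bar top the expected 140 mm, to within about a pixel.
- The lid, timer, spice jar and marker stood where they were at the start. In the last top view the arm hid one pink tub and most of another; the arm had passed clear of them.

**What disagreed**
- **Fingertip position:** The fingertips stood about 35 mm higher relative to the reported TCP than the description says. I relied on the cameras and the force readings instead, and the contact at the knob agreed with them.
- **Push height:** Because the tub is wider at the top and the tool can only point straight down, the finger touched it at or near the rim rather than 20–50 mm up. The tub slid flat and did not tip.
- **Tub position:** The two cameras differed by about 2 mm on it.

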